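Light-cure the practice tooth blocks

TASK

Set every practice tooth block into a pocket of the block holder, flat on the pocket's floor, swing the red clamp over onto them, and turn and tilt the curing lamp so that its lens points straight at the middle of the holder. With all that in place, push the green start plunger all the way down, let it up, and then swing the clamp back to fully open, leaving the blocks in their pockets and the lamp aimed. Never push the plunger while the clamp is up, and leave the foam stand, the carton and the bottle where they are.

Things in the scene. Friction and masses are not known exactly. Their poses are not given: they have to be found in the camera images.
- block0: cream resin practice block, 40 (x) x 28 (y) x 24 mm high, 50 g, with a white tooth crown 11 mm across standing 8 mm out of the middle of its top; origin at the centre of its underside. Either way round fits a pocket. There are 3 or 4 blocks, at the start on the white board; absent ones read None
- block1: cream resin practice block, 40 (x) x 28 (y) x 24 mm high, 50 g, with a white tooth crown 11 mm across standing 8 mm out of the middle of its top; origin at the centre of its underside. Either way round fits a pocket. There are 3 or 4 blocks, at the start on the white board; absent ones read None
- block2: cream resin practice block, 40 (x) x 28 (y) x 24 mm high, 50 g, with a white tooth crown 11 mm across standing 8 mm out of the middle of its top; origin at the centre of its underside. Either way round fits a pocket. There are 3 or 4 blocks, at the start on the white board; absent ones read None
- block3: cream resin practice block, 40 (x) x 28 (y) x 24 mm high, 50 g, with a white tooth crown 11 mm across standing 8 mm out of the middle of its top; origin at the centre of its underside. Either way round fits a pocket. There are 3 or 4 blocks, at the start on the white board; absent ones read None
- board: fixed white board, 200 x 200 x 6 mm high, on which the blocks start; origin at the centre of its underside
- holder: fixed aluminium block holder, 16 mm high, from x = -32 to +76 mm and y = -111 to +111 mm about its origin, which lies under the middle of the row of pockets. Four pockets 44 (x) x 32 (y) mm, 6 mm deep, sunk in its top. The clamp's hinge posts stand at its +x side (x = 52 to 68 mm, y within 20 mm of the middle, 46 mm high)
- pocket0 (a point): floor centre of a pocket of the block holder, 10 mm above the table; axes as the holder's. Pockets 0..3 run in a row along the holder's +y, 54 mm apart, at y = -81, -27, 27, 81 mm
- pocket1 (a point): floor centre of a pocket of the block holder, 10 mm above the table; axes as the holder's. Pockets 0..3 run in a row along the holder's +y, 54 mm apart, at y = -81, -27, 27, 81 mm
- pocket2 (a point): floor centre of a pocket of the block holder, 10 mm above the table; axes as the holder's. Pockets 0..3 run in a row along the holder's +y, 54 mm apart, at y = -81, -27, 27, 81 mm
- pocket3 (a point): floor centre of a pocket of the block holder, 10 mm above the table; axes as the holder's. Pockets 0..3 run in a row along the holder's +y, 54 mm apart, at y = -81, -27, 27, 81 mm
- holder_middle (a point): the middle of the holder, where the lamp must point: half way between pockets 1 and 2, 34 mm above the table (the height of seated blocks' tops)
- clamp (a joint): red T-shaped swing clamp; 0 rad = level, lying towards the holder's -x side, its blue plastic cross bar (190 mm along y, 10 mm wide, 47 mm from the hinge) resting on the blocks behind their crowns; grows as it swings up about the holder's y axis, 1.57 upright, 1.95 fully open, leaning back over its hinge. Its weight makes it fall to whichever side of upright it is left; the hinge is damped
- clamp_knob (a point): centre of the orange knob at the clamp's free end, a roll 18 mm in diameter and 26 mm long along the hinge axis, on a stem 12 mm wide; it is 112 mm from the hinge, 8 mm above the arm's plane through the hinge. Pinched by its two ends it can turn in the grip as the clamp swings
- clamp_hinge (a point): hinge axis of the clamp, 60 mm from the holder's middle at its +x side, 37 mm above the table; the axis runs along y
- stand: fixed grey lamp stand: foot 100 mm in diameter, column 26 mm in diameter, 115 mm high; origin at the centre of its underside, on the swivel axis
- swivel (a joint): swivel of the curing lamp about the stand's upright axis; 0 = lens faces the stand's -x, grows anticlockwise seen from above, range -1.3 to 1.3 rad; stiff, stays where left
- tilt (a joint): tilt of the lamp head; 0 = lens looks level, grows as it looks down, range -0.4 to 1.1 rad; stiff, stays where left
- lamp_pivot (a point): where the swivel axis, the tilt axis and the beam axis meet, inside the white lamp head (50 x 60 x 42 mm), 165 mm above the table; turns with the head: the beam leaves along its -x through the blue lens, its y is the tilt axis
- lamp_knob (a point): centre of the orange knob on the lamp's rear handle rod, a roll 18 mm in diameter and 26 mm long along the tilt axis; in the head's frame 94 mm behind (+x) and 34 mm above (+z) the pivot. Moved sideways it swivels the lamp, moved up it tilts the lamp down; pinched by its two ends it can turn in the grip as the head tilts
- plunger (a joint): stroke of the sprung green start plunger, pressed downwards: 0 = up, 0.012 m = fully down, which takes about 8 N
- plunger_top (a point): centre of the top of the green plunger, 34 mm in diameter; it stands in a black housing on a fixed grey timer box 70 x 70 x 30 mm high
- foam: bystander: grey foam file stand, 50 x 60 x 50 mm, with short files in it up to 76 mm; origin under its centre
- carton: bystander: white and yellow carton, 50 x 110 x 34 mm; origin under its centre
- bottle: bystander: small bottle, 48 mm in diameter, 95 mm high; origin under its centre
Not all that is in view belongs to the job. What is shaped like the block2 but purple or turquoise is not meant.

How it is judged:
By the outcome, as a careful person would: the job done as asked, in the order asked, and still so for the second after the job is handed in, with the robot touching nothing.
Of block0, block1, block2, block3 only 3 to 4 are there at a start; the rules pass over those that are not, and their reading is None.
At some moment in a run one of block0, block1, block2, block3 may be knocked a few centimetres aside while the robot is not near it.
Once in a run the grip may slacken for a moment while it holds something.
It also fails if it takes over 210 s, if anything falls off the work surface, if the arm or the gripper's body presses on something with over 40 N, if the wrist force passes 120 N, or if a joint passes its speed limit or range.

ROBOT

A 6-joint arm with a two-finger parallel gripper is mounted at the origin on the work surface. World frame = base frame: x ahead of the robot, y to its left, z up, the work surface at z = 0. Lengths are in mm, angles in rad, forces in N, time in s.
With the tool pointing down it reaches from about 350 to 975 mm from the base axis. Payload 7.1 kg.
Tool frame: the origin (TCP) lies at the very end of the fingers, on their centre line; the grasp point (between the pads) lies 19 mm behind it; z points along the fingers, x is the direction in which the jaws open and shut, and the axes are right-handed (so a half turn about z gives the same grasp; the last joint's range is limited). The gripper opens to 88 mm and grips with 3 to 60 N. Pads are 20 mm wide; open, the fingers measure 115 mm over their backs; the gripper's body (75 mm by 178 mm) begins 61 mm behind the grasp point.
Start: joints at [-1.294, 0.423, 1.63, -0, 1.089, -0.019], TCP at [182.209, -597.833, 222.675] pointing down, gripper open.
Joint ranges: [-3, 3], [-0.9, 2.11], [0.09, 2.58], [-1.31, 4.45], [0.11, 2.69], [-2.54, 2.54]. Speed limits (rad/s): [2.39, 2.39, 3.01, 3.14, 3.14, 3.14].

INTERFACE

Orientations are given as a rotation vector (axis times angle).
In Python, from workcell import * gives the robot as it stands.
- The arm moves only by the tool arm_command, never from a script. Its argument "increments" is a list of rows, each a list of 2 entries, a list of its own where there are three numbers: the shift along the tool's x, y, z in cm, then the turn about the tool's z in degrees. In form: [[[dx, dy, dz], turn], ...]. A call has 1 to 20 rows; each row shifts and turns the pose as measured when the row begins, along the tool's axes as they then stand; what a row does not reach is not made up. A row lasts 1/10 s, in which the tool goes at most 50 mm and 8.59 degrees, less where a joint would pass 70% of its speed; a pose out of reach is approached as far as the arm can. A call is refused whole if a number of a shift passes 5 or a number of a turn 8.59, either way. A call with a gripper value outside its range is refused whole. "gripper" is the opening, from 0 (shut) to 1 (fully open), set as the call begins (left out, the last holds). The fingers move at their own pace and stop on an object; the grip force is fixed at half the most. Time passes only in rows, so rows that do not move let the fingers close. It gives the time, the measured TCP pose, the force and the opening at its end, in the units of the state.
- get_obs(): the state, without advancing time (a new reading comes with each control period).
- get_image(name): name is "scene" or "top" or "wrist"; returns the picture (420x560x3 uint8, red, green, blue); there is no depth.
- camera_params(name): a dict with "K" (3x3 intrinsics, pixels), "rvec" (rotation vector, rad) and "tvec" (3), from world to camera coordinates, as OpenCV has them; the wrist camera has in their place "T_tool_cam" (4x4, takes a point from camera to tool coordinates, whose origin is the TCP and whose axes are the tool frame's). Camera axes: x right, y down, z forward; pixel columns grow to the right and rows downward; lengths in mm; the calibration is good to about 2 mm. The wrist camera is an equidistant fisheye: a pixel r from the principal point sees the ray r / f radians off the axis. A picture is of the moment at which its call begins: read the wrist's pose just before it. camera_params takes no time and is no camera call.
- close_job(): hands the job in, once; it reports no verdict.
The state is a dict: "t": time; "qpos": joint angles; "qvel": joint speeds; "joint_torque": joint torques, N m; "ee_pos": TCP position; "orientation": TCP orientation; "ft_force": force on the tool from outside, world axes, zero at the start; "moment": the same for the moment, N m; "width": finger opening in mm.
Only numpy, scipy, OpenCV 4.12 (cv2) and the standard library are available. Lean on these libraries where they do the work, as an engineer would, in place of code of your own. Each camera call takes 0.05 s, during which the arm holds its last target.

## Working session

There is one attempt and no reset: what is moved stays moved. The work goes in short steps, Python scripts to look and compute and a tool call to move; the robot and the scene stay as the last step left them, time stands still between calls to the robot, and variables do not carry over. Pictures are saved under pics/ and viewed, and the job is handed in when it is done.

Besides the shell and the picture viewer there is one more tool, called after "Emit:" by a JSON object that holds its "method" and its "body". arm_command: Moves the arm, as the interface text tells. Its arguments: {"type":"object","properties":{"increments":{"type":"array","items":{"type":"array"}},"gripper":{"type":"number"}},"required":["increments"]}

```bash
mkdir -p pics; ls; python3 - <<'E'
from workcell import *
import cv2
o=get_obs(); print(o)
for n in ["scene","top","wrist"]:
    print(n,camera_params(n))
    cv2.imwrite(f"pics/{n}0.png",get_image(n)[:,:,::-1])
E
```

```text
pics
{'t': 0.0, 'qpos': array([-1.29404157e+00,  4.23805596e-01,  1.63067334e+00, -2.10025625e-05,
        1.08859858e+00, -1.90146663e-02]), 'qvel': array([-0.00060426,  0.00146761,  0.00146532, -0.00050766, -0.00115321,
       -0.0007754 ]), 'joint_torque': array([-1.77860962e-03, -5.44637561e+01, -2.73664516e+01,  6.42987876e-02,
        2.28395441e-02, -1.21994112e-04]), 'ee_pos': array([ 182.03356687, -597.33285984,  221.93024929]), 'orientation': array([-2.52380768e+00,  1.86932997e+00,  1.86484900e-03]), 'ft_force': array([ 0.03332149,  0.26267514, -0.02870034]), 'moment': array([0.06570485, 0.06697631, 0.04373387]), 'width': 87.642870113025}
scene {'K': array([[454.8664511 ,   0.        , 282.97680348],
       [  0.        , 454.8664511 , 206.51764568],
       [  0.        ,   0.        ,   1.        ]]), 'rvec': array([ 2.16353568,  0.63571485, -0.30808142]), 'tvec': array([-519.63279152,  -76.5502641 , 1550.74639862])}
top {'K': array([[449.97632382,   0.        , 276.48460281],
       [  0.        , 449.97632382, 204.1051791 ],
       [  0.        ,   0.        ,   1.        ]]), 'rvec': array([ 2.17907433, -2.20070038,  0.03639133]), 'tvec': array([   9.78209276,  596.71232377, 1194.89884377])}
wrist {'K': array([[325.1922621 ,   0.        , 274.4725581 ],
       [  0.        , 325.1922621 , 215.31683816],
       [  0.        ,   0.        ,   1.        ]]), 'T_tool_cam': array([[ 9.99999905e-01,  2.47105316e-04,  3.57741848e-04,
        -5.50784694e-01],
       [-3.30336548e-04,  9.66782033e-01,  2.55602016e-01,
        -6.94888620e+01],
       [-2.82697775e-04, -2.55602110e-01,  9.66782024e-01,
        -1.61367560e+02],
       [ 0.00000000e+00,  0.00000000e+00,  0.00000000e+00,
         1.00000000e+00]])}
```

View pics/scene0.png

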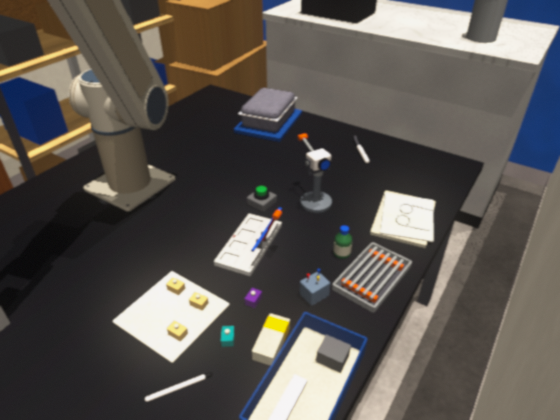

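View pics/top0.png

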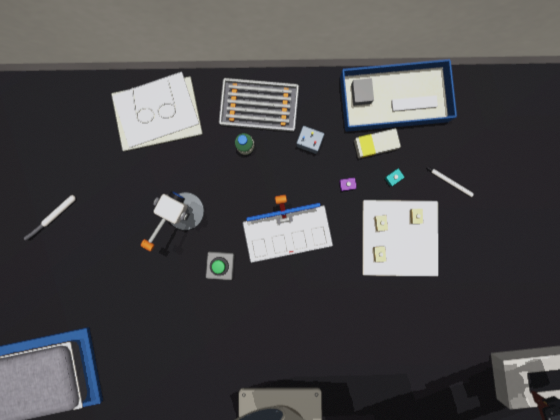

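View pics/wrist0.png

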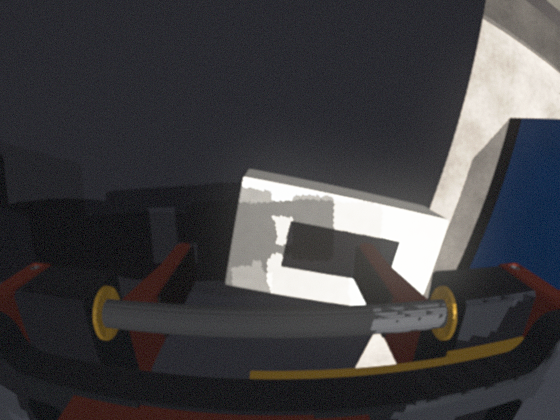

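```bash
cat > h.py <<'E'
from workcell import *
import numpy as np, cv2
from scipy.spatial.transform import Rotation as R
def ray(name,px,obs=None):
    c=camera_params(name);K=c['K']
    if name=='wrist':
        o=obs or get_obs()
        d=np.array([(px[0]-K[0,2])/K[0,0],(px[1]-K[1,2])/K[1,1]]);r=np.hypot(*d)
        v=np.array([*(d/r*np.sin(r) if r>1e-9 else d),np.cos(r)])
        Rt=R.from_rotvec(o['orientation']).as_matrix();T=c['T_tool_cam']
        return Rt@T[:3,3]+o['ee_pos'], Rt@T[:3,:3]@v
    Rm=R.from_rotvec(c['rvec']).as_matrix()
    v=np.array([(px[0]-K[0,2])/K[0,0],(px[1]-K[1,2])/K[1,1],1.])
    return -Rm.T@c['tvec'],Rm.T@v
def bp(name,px,z,obs=None):
    o,d=ray(name,px,obs); return o+d*(z-o[2])/d[2]
def proj(name,P,obs=None):
    c=camera_params(name);K=c['K'];P=np.atleast_2d(P).astype(float)
    if name=='wrist':
        o=obs or get_obs();Rt=R.from_rotvec(o['orientation']).as_matrix();T=c['T_tool_cam']
        p=(P-o['ee_pos'])@Rt; p=(p-T[:3,3])@T[:3,:3]
        rr=np.hypot(p[:,0],p[:,1]);th=np.arctan2(rr,p[:,2]);s=th/np.maximum(rr,1e-9)
        return np.c_[K[0,0]*p[:,0]*s+K[0,2],K[1,1]*p[:,1]*s+K[1,2]]
    return cv2.projectPoints(P,c['rvec'],c['tvec'],K,None)[0][:,0]
def tri(obsv):
    A=np.zeros((3,3));b=np.zeros(3)
    for n,px in obsv:
        o,d=ray(n,px);d=d/np.linalg.norm(d);M=np.eye(3)-np.outer(d,d);A+=M;b+=M@o
    return np.linalg.solve(A,b)
def snap(name,fn,crop=None,s=1):
    o=get_obs();im=get_image(name)[:,:,::-1].copy();cv2.imwrite('pics/raw_'+fn,im)
    if crop: x0,y0,x1,y1=crop;im=im[y0:y1,x0:x1]
    im=cv2.resize(im,None,fx=s,fy=s,interpolation=cv2.INTER_CUBIC);cv2.imwrite('pics/'+fn,im);return o
def toolyaw(o): # world angle of tool x
    v=R.from_rotvec(o['orientation']).as_matrix();return np.arctan2(v[1,0],v[0,0]),v[:,2]
def go(target,yaw=None,o=None):
    """print shift in tool axes (cm) and turn (deg) needed, yaw=world angle of tool x (deg, mod 180)"""
    o=o or get_obs();Rt=R.from_rotvec(o['orientation']).as_matrix()
    d=Rt.T@(np.array(target)-o['ee_pos'])/10
    y,zz=toolyaw(o);t=0
    if yaw is not None:
        # turn about tool z (down) decreases world yaw
        t=-((yaw-np.degrees(y)+90)%180-90)
    print('now',o['ee_pos'].round(1),'yaw',round(np.degrees(y),1),'toolz',zz.round(3),'| shift cm (current axes)',d.round(2),'turn deg',round(t,1),'q6',o['qpos'][5].round(2))
E
python3 - <<'E'
from h import *
i=cv2.imread('pics/top0.png')
cv2.imwrite('pics/t1.png',cv2.resize(i[140:290,130:340],None,fx=3.8,fy=3.8,interpolation=cv2.INTER_CUBIC))
cv2.imwrite('pics/t2.png',cv2.resize(i[150:290,335:485],None,fx=4,fy=4,interpolation=cv2.INTER_CUBIC))
i=cv2.imread('pics/scene0.png')
cv2.imwrite('pics/s1.png',cv2.resize(i[140:290,200:350],None,fx=4,fy=4,interpolation=cv2.INTER_CUBIC))
for p in [(382,223),(417,216),(380,254),(219,266),(288,238)]: print(bp('top',p,30))
E
```

```text
[ 543.2785348  -274.23402201   30.        ]
[ 560.83485565 -366.59168564   30.        ]
[ 461.89482908 -267.30617258   30.        ]
[433.98124521 157.00359939  30.        ]
[506.06498225 -25.91149145  30.        ]
```

View pics/t1.png

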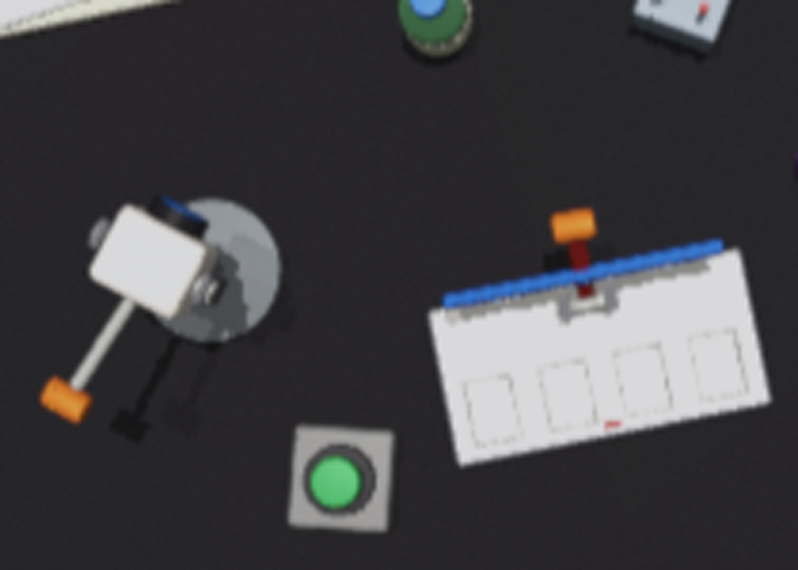

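View pics/t2.png

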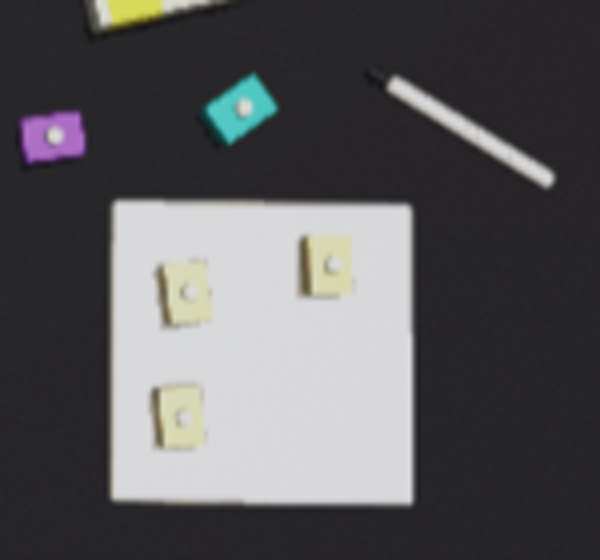

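View pics/s1.png

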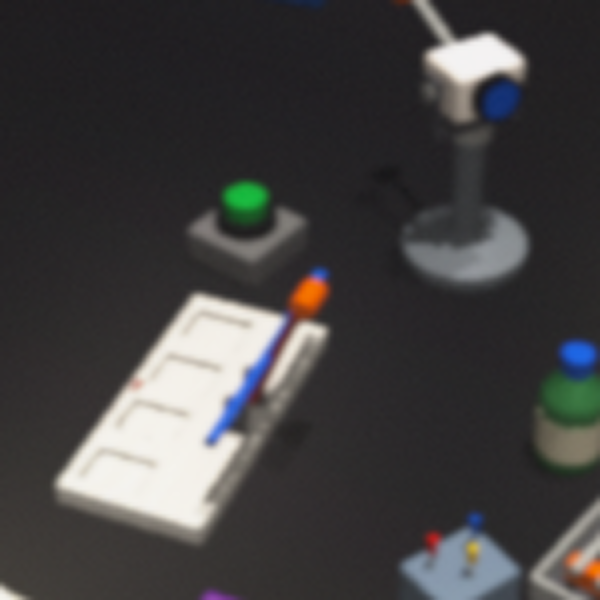

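```bash
python3 - <<'E'
from h import *
from scipy.optimize import least_squares
T=lambda p:((p[0]+.5)/3.8-.5+130,(p[1]+.5)/3.8-.5+140)
S=lambda p:((p[0]+.5)/4-.5+200,(p[1]+.5)/4-.5+140)
L=np.array([[-32,111,16],[-32,-111,16],[76,-111,16],[76,111,16]])
t=np.array([T(p) for p in [(460,464),(770,402),(738,250),(430,311)]])
s=np.array([S(p) for p in [(200,293),(57,490),(200,525),(328,330)]])
def W(p,L):
    c,sn=np.cos(p[2]),np.sin(p[2]);return np.c_[p[0]+c*L[:,0]-sn*L[:,1],p[1]+sn*L[:,0]+c*L[:,1],L[:,2]]
def f(p,wh=3):
    r=[]
    if wh&1:r.append(proj('top',W(p,L))-t)
    if wh&2:r.append(proj('scene',W(p,L))-s)
    return np.concatenate(r).ravel()
for wh in (1,2,3):
    q=least_squares(f,[500,-20,0.1],args=(wh,));print(q.x,np.abs(q.fun).max(),q.fun.round(1))
H=q.x
# knobs
print('clampknob',tri([('top',T((573,224))),('scene',S((311,296)))]), W(H,np.array([[109,0,138.]])))
print('lampknob',tri([('top',T((66,400))),('scene',(400,0))]),[bp('top',T((66,400)),z) for z in(180,200,230)])
print('stand foot',bp('top',T((210,270)),8),bp('scene',S((465,245)),5))
print('lamp head top',bp('top',T((150,262)),186))
print('plunger',tri([('top',T((335,482))),('scene',S((246,197)))]))
E
python3 - <<'E'
from h import *
i=cv2.imread('pics/scene0.png');cv2.imwrite('pics/s2.png',cv2.resize(i[110:230,240:360],None,fx=5,fy=5,interpolation=cv2.INTER_CUBIC))
E
```

```text
[ 4.96158350e+02 -2.85911180e+01  1.87491127e-01] 0.320298267821272 [-0.1 -0.2 -0.1 -0.2  0.2  0.1  0.   0.3]
[ 4.97658066e+02 -2.83866041e+01  1.83266991e-01] 1.2599291933246377 [-0.4  0.5  0.1 -1.3  0.2  1.   0.  -0.2]
[ 4.96752655e+02 -2.83906366e+01  1.85984976e-01] 1.336249755149879 [-0.2 -0.5 -0.2 -0.4  0.2 -0.  -0.   0.  -0.7  0.4 -0.1 -1.3  0.1  0.8
 -0.3 -0.3]
clampknob [604.24805374  -7.31899073 140.64918848] [[603.87290528  -8.23494388 138.        ]]
lampknob [636.72478219 214.16579251 627.16027311] [array([497.19845381, 302.64975639, 180.        ]), array([497.9945994 , 296.57908111, 200.        ]), array([499.18881779, 287.47306819, 230.        ])]
stand foot [581.78967517 252.18876923   8.        ] [580.70559759 254.08298123   5.        ]
lamp head top [580.70796461 249.84356823 186.        ]
plunger [435.01936793 156.57184847  55.08455621]
```

View pics/s2.png

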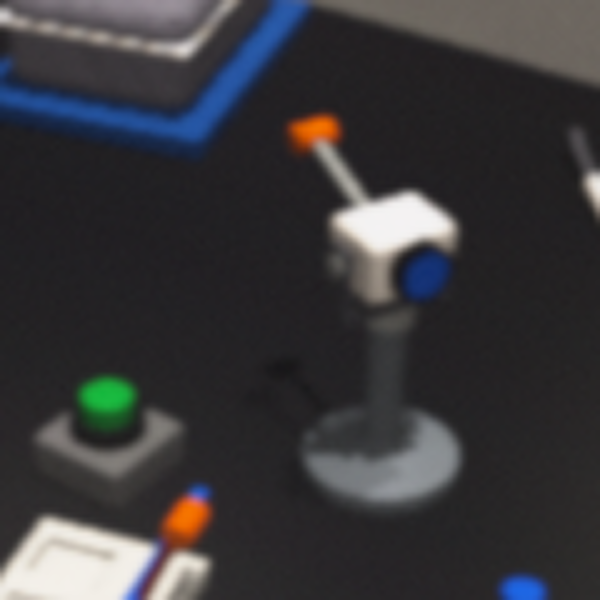

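```bash
python3 - <<'E'
from h import *
T=lambda p:((p[0]+.5)/3.8-.5+130,(p[1]+.5)/3.8-.5+140)
k=tri([('top',T((66,400))),('scene',(303.2,136.4))]);print(k, proj('top',k),T((66,400)),proj('scene',k))
d=k-np.array([581.3,253,165]);print(d,np.hypot(d[0],d[1]),np.degrees(np.arctan2(d[1],d[0])))
for t in np.arange(-.4,.5,.1):print(t,94*np.cos(t)-34*np.sin(t),34*np.cos(t)+94*np.sin(t))
# blocks
i=cv2.imread('pics/top0.png')
hsv=cv2.cvtColor(i,cv2.COLOR_BGR2HSV)
m=cv2.inRange(hsv,(20,45,120),(40,255,255));m[:, :350]=0;m[:190]=0
n,l,st,c=cv2.connectedComponentsWithStats(m)
for j in range(1,n):
    if st[j,4]>40:
        pts=np.argwhere(l==j)[:,::-1].astype(np.float32);r=cv2.minAreaRect(pts)
        print(st[j],r)
        w=np.array([bp('top',p,30)[:2] for p in cv2.boxPoints(r)]);print(w.round(0).tolist(),w.mean(0))
E
```

```text
[498.81089367 298.90802392 194.81168738] [[146.67347205 244.44882887]] (147.0, 244.89473684210526) [[302.79873935 136.45386704]]
[-82.48910633  45.90802392  29.81168738] 94.40338618595474 150.90255806415038
-0.4 99.81995707476531 -5.289250380915057
-0.30000000000000004 99.84931700429252 4.7025412041046835
-0.20000000000000007 98.88101556410881 14.647346551866455
-0.10000000000000009 96.92472770212657 24.44580045465102
-1.1102230246251565e-16 94.0 33.99999999999999
0.09999999999999987 90.13605537014227 43.21448278425471
0.19999999999999984 85.37150107004464 51.99718074133796
0.2999999999999998 79.75394295132143 60.260340056436505
0.3999999999999998 73.3395097977771 67.92139797311123
[414 210   8  13  60] ((417.5, 216.0), (12.0, 7.0), 90.0)
[[577.0, -359.0], [577.0, -377.0], [545.0, -377.0], [545.0, -358.0]] [ 560.83200823 -367.90325081]
```

```bash
python3 - <<'E'
from h import *
go([500,-310,222],97)
E
```

```text
now [ 182.1 -597.4  222.1] yaw -73.1 toolz [-0.     0.001 -1.   ] | shift cm (current axes) [-1.823e+01 -3.879e+01  3.000e-02] turn deg 9.9 q6 -0.02
```

Emit:
{"method": "arm_command", "body": {"increments": [[[-1.8,-3.8,0],0],[[-1.8,-3.8,0],0],[[-1.8,-3.8,0],0],[[-1.8,-3.8,0],0],[[-1.8,-3.8,0],0],[[-1.8,-3.8,0],0],[[-1.8,-3.8,0],0],[[-1.8,-3.8,0],0],[[-1.8,-3.8,0],0],[[-1.8,-3.8,0],0],[[0,0,0],5],[[0,0,0],5],[[0,0,0],0]]}}

```text
t: 1.45
ee_pos: [504.4, -302.4, 219.0]
orientation: [-2.344, 2.091, 0.007]
ft_force: [-0.7, -1.1, 1.0]
width: 87.7
```

```bash
python3 - <<'E'
from h import *
go([500,-310,222],97)
o=snap('wrist','w1.png',s=1.4);print(o['t'])
E
```

```text
now [ 504.4 -302.4  219. ] yaw -83.5 toolz [-0.003  0.003 -1.   ] | shift cm (current axes) [ 0.7   0.53 -0.31] turn deg -0.5 q6 0.89
1.45
```

View pics/w1.png

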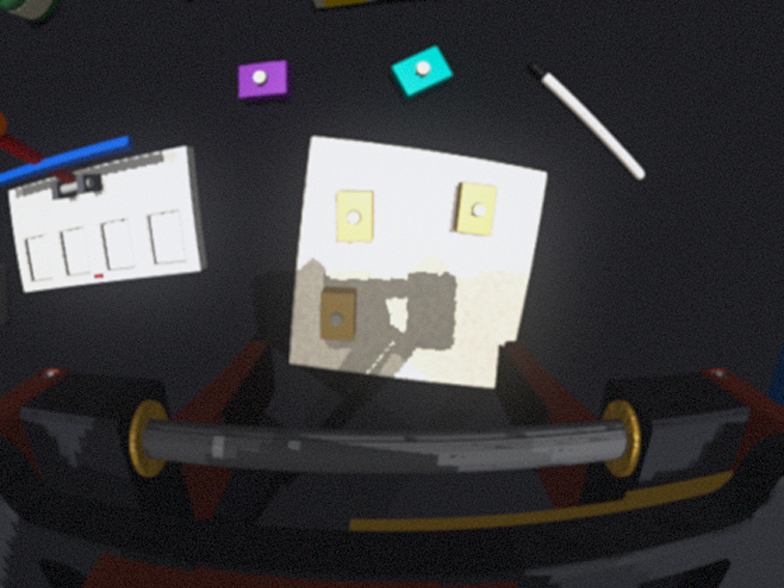

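```bash
python3 - <<'E'
from h import *
i=cv2.imread('pics/raw_w1.png')
cv2.imwrite('pics/c1.png',cv2.resize(i[120:255,220:370],None,fx=5,fy=4.4,interpolation=cv2.INTER_CUBIC))
cv2.imwrite('pics/c2.png',cv2.resize(i[95:215,0:150],None,fx=5,fy=5,interpolation=cv2.INTER_CUBIC))
E
```

```text
(no output)
```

View pics/c1.png

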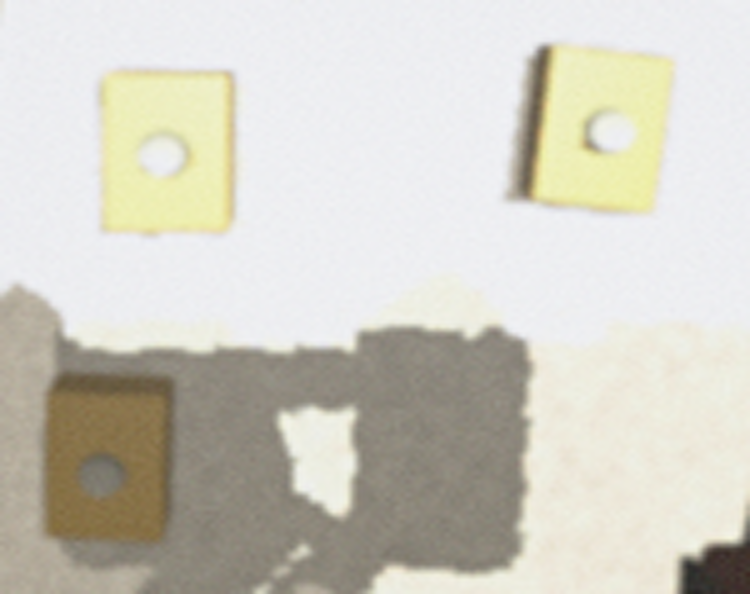

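View pics/c2.png

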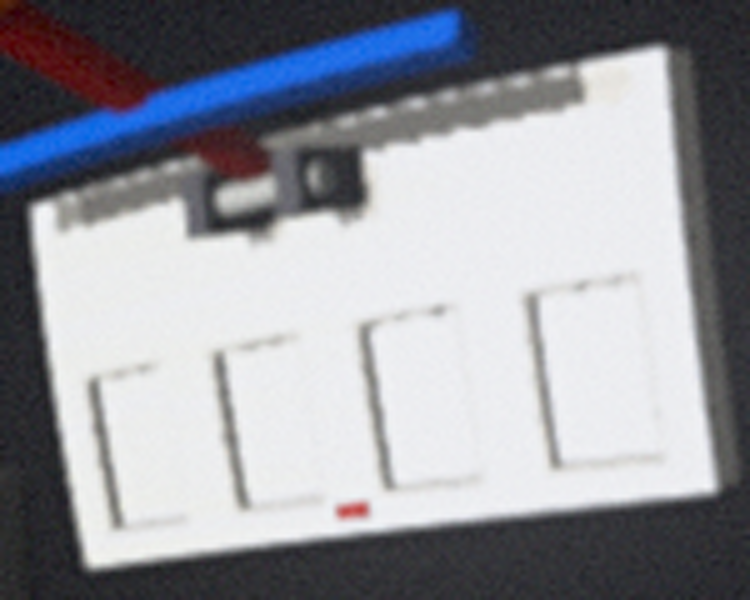

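```bash
cat >> h.py <<'E'
from scipy.optimize import least_squares
def W(p,L):
    L=np.asarray(L,float);c,sn=np.cos(p[2]),np.sin(p[2]);return np.c_[p[0]+c*L[:,0]-sn*L[:,1],p[1]+sn*L[:,0]+c*L[:,1],L[:,2]]
def fit(name,L,px,x0,o=None):
    q=least_squares(lambda p:(proj(name,W(p,L),o)-px).ravel(),x0,x_scale=[1,1,.01]);return q.x,q.fun.reshape(-1,2)
E
python3 - <<'E'
from h import *
o=get_obs()
P=lambda p:((p[0]+.5)/5-.5+220,(p[1]+.5)/4.4-.5+120)
Q=lambda p:((p[0]+.5)/5-.5,(p[1]+.5)/5-.5+95)
Lb=[[20,14,30],[20,-14,30],[-20,-14,30],[-20,14,30]]
for n,c,cr in [('A',[(105,71),(235,71),(231,231),(103,231)],(162,155)),('B',[(549,45),(674,60),(654,212),(529,198)],(611,131)),('C',[(50,395),(168,395),(165,540),(47,537)],(101,476))]:
    q,f=fit('wrist',Lb,np.array([P(p) for p in c]),[500,-300,0.],o)
    print(n,q.round(2),np.degrees(q[2]).round(1),'res',np.abs(f).max().round(2),'crown36',bp('wrist',P(cr),36,o).round(1),proj('top',[*q[:2],30]))
q,f=fit('wrist',[[76,111,16],[76,-111,16],[-32,-111,16],[-32,111,16]],np.array([Q(p) for p in [(30,205),(670,45),(720,493),(90,570)]]),[497,-28,.18],o)
print(q,f.round(2))
# pocket edges: pocket0 left edge etc
for nm,p in [('p0 corners',[(530,290),(640,275),(662,460),(555,467)]),('p1',[(365,322),(458,306),(480,480),(388,488)])]:
    print(nm,[bp('wrist',Q(x),16,o).round(1)[:2].tolist() for x in p], np.mean([bp('wrist',Q(x),16,o) for x in p],0))
print(W(q,[[0,-81,16],[0,-27,16],[0,27,16],[0,81,16]]))
E
```

```text
A [ 5.4569e+02 -2.7361e+02  1.0000e-01] 5.6 res 0.42 crown36 [ 545.1 -272.8   36. ] [[381.74461995 222.08626281]]
B [ 5.6296e+02 -3.6618e+02  2.0000e-02] 1.2 res 0.93 crown36 [ 562.9 -366.9   36. ] [[416.82479377 215.19409967]]
C [ 4.6378e+02 -2.6814e+02  8.0000e-02] 4.6 res 1.02 crown36 [ 463.4 -267.4   36. ] [[380.30350779 253.27748013]]
[ 4.96151511e+02 -2.96101365e+01  1.93678994e-01] [[ 0.65  0.34]
 [-0.37  0.3 ]
 [ 0.11 -0.23]
 [-0.07 -0.47]]
p0 corners [[531.7, -89.7], [537.1, -120.7], [492.5, -128.6], [487.9, -98.1]] [ 512.28825199 -109.28912962   16.        ]
p1 [[520.9, -38.1], [526.5, -68.1], [482.5, -75.4], [477.7, -45.6]] [501.92965654 -56.80704983  16.        ]
[[ 511.74161342 -109.09566166   16.        ]
 [ 501.34821201  -56.10531152   16.        ]
 [ 490.9548106    -3.11496139   16.        ]
 [ 480.56140919   49.87538874   16.        ]]
```

```bash
python3 - <<'E'
from h import *
go([545.4,-273.2,15],95.6)
E
```

```text
now [ 504.2 -302.5  218.9] yaw -83.3 toolz [-0.003  0.003 -1.   ] | shift cm (current axes) [-2.36 -4.48 20.39] turn deg 1.1 q6 0.89
```

Emit:
{"method": "arm_command", "body": {"increments": [[[-0.5,-0.9,3],1],[[-0.5,-0.9,3],0],[[-0.5,-0.9,3],0],[[-0.5,-0.9,3],0],[[-0.4,-0.9,3],0],[[0,0,0],0]]}}

```text
t: 2.1
ee_pos: [547.0, -276.5, 65.9]
orientation: [-2.337, 2.098, -0.0]
ft_force: [-0.1, -0.2, -0.8]
width: 87.9
```

```bash
python3 - <<'E'
from h import *
go([545.4,-273.2,15],95.6)
o=snap('wrist','w2.png',s=1.4)
E
```

```text
now [ 547.  -276.5   65.9] yaw -83.8 toolz [ 0.001  0.    -1.   ] | shift cm (current axes) [-0.34  0.13  5.09] turn deg 0.6 q6 0.97
```

View pics/w2.png

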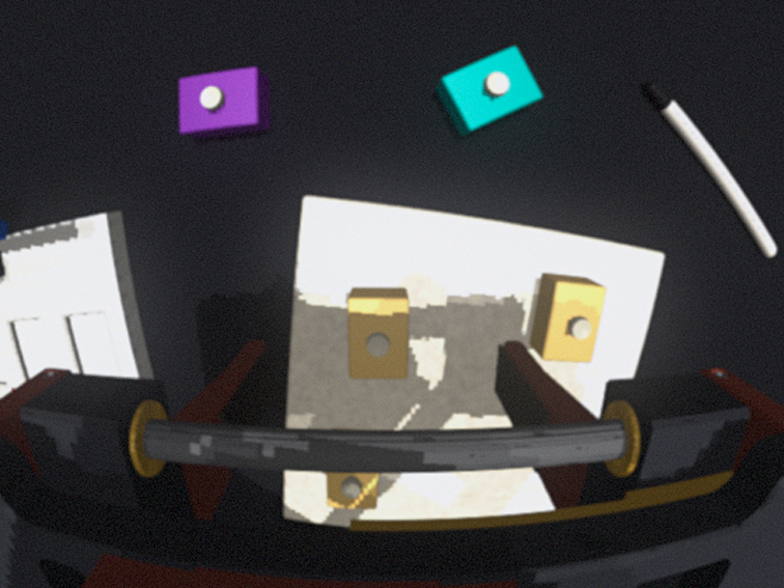

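```bash
python3 - <<'E'
from h import *
print(bp('wrist',(377.5/1.4,345/1.4),36))
E
```

```text
[ 545.33067745 -274.10409647   36.        ]
```

Emit:
{"method": "arm_command", "body": {"increments": [[[-0.3,0.1,1.5],0.6],[[0,0,1.5],0],[[0,0,1.5],0],[[0,0,0.5],0],[[0,0,0],0]]}}

```text
t: 2.65
ee_pos: [547.4, -277.2, 18.4]
orientation: [-2.324, 2.11, -0.014]
ft_force: [0.6, -0.0, 0.0]
width: 87.9
```

```bash
python3 - <<'E'
from h import *
go([545.4,-273.2,15],95.6)
E
```

```text
now [ 547.4 -277.2   18.4] yaw -84.5 toolz [ 0.008 -0.004 -1.   ] | shift cm (current axes) [-0.42  0.17  0.34] turn deg -0.1 q6 0.99
```

Emit:
{"method": "arm_command", "body": {"increments": [[[-0.4,0.2,0.2],0],[[0,0,0],0],[[0,0,0],0]]}}

```text
t: 2.95
ee_pos: [545.3, -273.5, 16.9]
orientation: [-2.323, 2.11, -0.015]
ft_force: [-0.3, 0.1, 0.2]
width: 87.8
```

```bash
python3 - <<'E'
from h import *
go([545.4,-273.2,15],95.6)
E
```

```text
now [ 545.3 -273.5   16.9] yaw -84.5 toolz [ 0.009 -0.005 -1.   ] | shift cm (current axes) [-0.03 -0.01  0.19] turn deg -0.1 q6 0.99
```

Emit:
{"method": "arm_command", "body": {"increments": [[[0,0,0.2],0],[[0,0,0],0],[[0,0,0],0]]}}

```text
t: 3.25
ee_pos: [546.0, -273.7, 15.8]
orientation: [-2.323, 2.11, -0.018]
ft_force: [0.3, -0.8, -0.3]
width: 87.8
```

Emit:
{"method": "arm_command", "body": {"gripper": 0.2, "increments": [[[0,0,0],0],[[0,0,0],0],[[0,0,0],0],[[0,0,0],0],[[0,0,0],0],[[0,0,0],0],[[0,0,0],0]]}}

```text
t: 3.95
ee_pos: [546.2, -273.9, 16.0]
orientation: [-2.323, 2.11, -0.019]
ft_force: [0.3, -0.1, 0.5]
width: 35.2
```

Emit:
{"method": "arm_command", "body": {"gripper": 0, "increments": [[[0,0,0],0],[[0,0,0],0],[[0,0,0],0],[[0,0,0],0],[[0,0,0],0]]}}

```text
t: 4.45
ee_pos: [546.2, -273.8, 16.0]
orientation: [-2.323, 2.11, -0.019]
ft_force: [0.6, 0.6, -1.0]
width: 27.7
```

```bash
python3 - <<'E'
from h import *
go([545.4,-273.2,15],95.6)
snap('wrist','w3.png',s=1.4)
E
```

```text
now [ 546.2 -273.8   16. ] yaw -84.5 toolz [ 0.011 -0.006 -1.   ] | shift cm (current axes) [-0.07  0.07  0.09] turn deg -0.1 q6 0.99
```

View pics/w3.png

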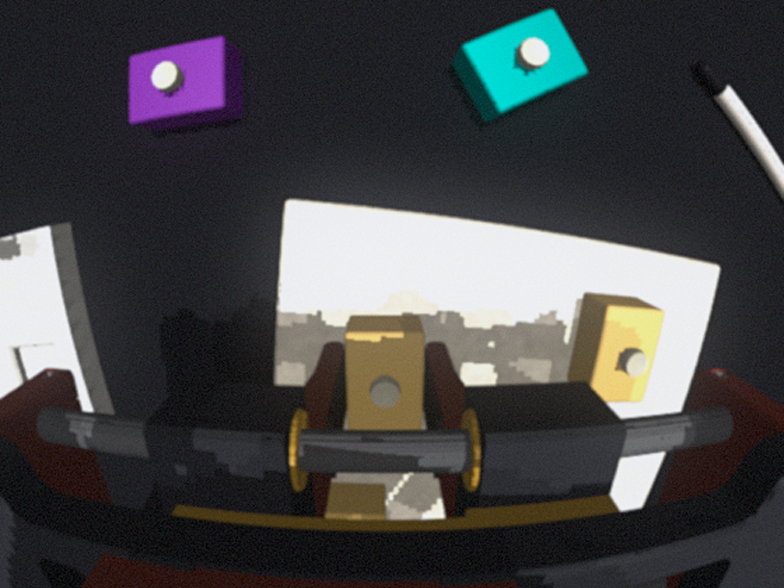

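```bash
cat >> h.py <<'E'
H=np.array([496.3,-29.0,0.189])
def crown(px,z): # crown centre in tool frame
    o=get_obs();p=bp('wrist',px,z,o);return R.from_rotvec(o['orientation']).as_matrix().T@(p-o['ee_pos'])
def place(k,off,z,o=None):
    """TCP target so that block centre (tool-frame off x,y mm) lands on pocket k; jaws along holder y"""
    c=W(H,[[0,[-81,-27,27,81][k],0]])[0];yaw=H[2]-np.pi/2
    tx=np.array([np.cos(yaw),np.sin(yaw)]);ty=np.array([tx[1],-tx[0]])
    t=c[:2]-off[0]*tx-off[1]*ty
    go([t[0],t[1],z],np.degrees(yaw),o);return t
E
python3 - <<'E'
from h import *
print(crown((385/1.4,392/1.4),36))
print(place(3,[0,0],19), place(3,[0,0],100))
E
```

```text
[ -0.18653017   0.15871662 -20.07673431]
now [ 546.1 -273.8   15.9] yaw -84.5 toolz [ 0.011 -0.006 -1.   ] | shift cm (current axes) [-32.91   3.35  -0.56] turn deg -5.3 q6 0.99
now [ 546.1 -273.8   15.9] yaw -84.5 toolz [ 0.011 -0.006 -1.   ] | shift cm (current axes) [-32.86   3.27  -8.66] turn deg -5.3 q6 0.99
[481.08197949  50.55760084] [481.08197949  50.55760084]
```

Emit:
{"method": "arm_command", "body": {"increments": [[[0,0,-2],0],[[0,0,-3.5],0],[[0,0,-3.5],0],[[-3,0.3,0],0],[[-4,0.4,0],0],[[-4,0.4,0],0],[[-4,0.4,0],0],[[-4,0.4,0],0],[[-4,0.4,0],0],[[-4,0.4,0],0],[[-4,0.4,0],0],[[-2,0.2,0],0],[[0,0,0],-5.3],[[0,0,0],0]]}}

```text
t: 5.9
ee_pos: [479.1, 63.0, 107.5]
orientation: [-2.417, 1.999, -0.025]
ft_force: [0.2, -0.8, -0.1]
width: 27.6
```

```bash
python3 - <<'E'
from h import *
place(3,[0,0],19)
print(get_obs()['t'])
snap('wrist','w4.png',s=1.4);snap('top','t4.png',(130,140,480,300),2.2)
E
```

```text
now [479.1  63.  107.5] yaw -79.2 toolz [ 0.016 -0.006 -1.   ] | shift cm (current axes) [1.18 0.17 8.86] turn deg -0.0 q6 1.5
5.9
```

View pics/w4.png

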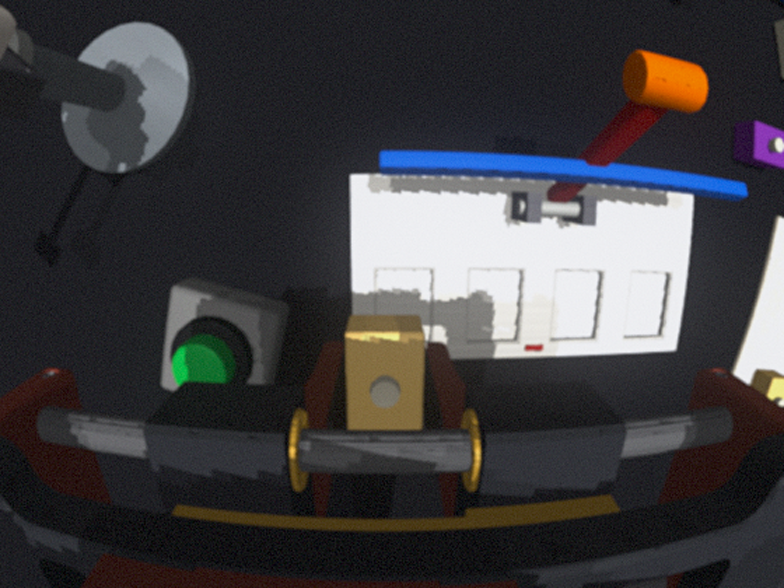

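View pics/t4.png

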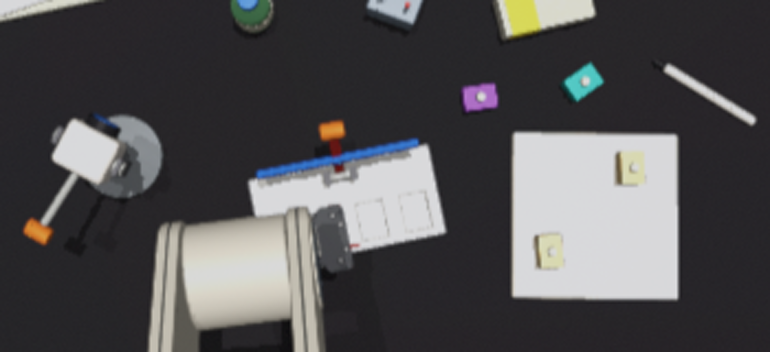

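```bash
python3 - <<'E'
from h import *
ys={3:81,2:27,1:-27,0:-81}
P={3:[(375,268),(433,268)],2:[(468,268),(522,269),(522,341),(470,341)],1:[(555,269),(603,271),(599,339),(556,339)],0:[(630,270),(669,272),(663,336),(627,335)]}
L=[];px=[]
for k,v in P.items():
    for (dx,dy),p in zip([(22,16),(22,-16),(-22,-16),(-22,16)],v): L.append([dx,ys[k]+dy,16]);px.append((p[0]/1.4,p[1]/1.4))
L+=[[76,111,16],[76,-111,16],[-32,-111,16]];px+=[(350/1.4,174/1.4),(693/1.4,194/1.4),(677/1.4,350/1.4)]
q,f=fit('wrist',L,np.array(px),H);print(q,f.round(1).tolist())
E
```

```text
[ 4.97599540e+02 -2.88527910e+01  1.89518369e-01] [[0.9, 0.8], [-0.3, 0.6], [1.8, 0.6], [1.0, 0.1], [-2.5, -0.3], [-1.8, 0.5], [1.9, 0.3], [0.7, -0.6], [-1.6, -0.7], [-3.1, 0.4], [2.3, 0.5], [2.0, -0.3], [0.2, -0.5], [-1.2, 1.4], [0.1, -0.4], [0.3, -1.7], [-0.5, -1.3]]
```

Emit:
{"method": "arm_command", "body": {"increments": [[[1.2,0.1,2],0],[[0,0,2],0],[[0,0,2],0],[[0,0,0],0]]}}

```text
t: 6.4
ee_pos: [483.8, 47.2, 47.0]
orientation: [-2.398, 2.017, -0.03]
ft_force: [-0.1, -0.3, -0.4]
width: 27.7
```

```bash
sed -i 's/^H=.*/H=np.array([496.9,-28.9,0.189])/' h.py; python3 - <<'E'
from h import *
place(3,[0,0],19)
snap('wrist','w5.png',s=1.4)
E
```

```text
now [483.8  47.2  47. ] yaw -80.1 toolz [ 0.02  -0.006 -1.   ] | shift cm (current axes) [-0.4   0.2   2.79] turn deg -1.0 q6 1.49
```

View pics/w5.png

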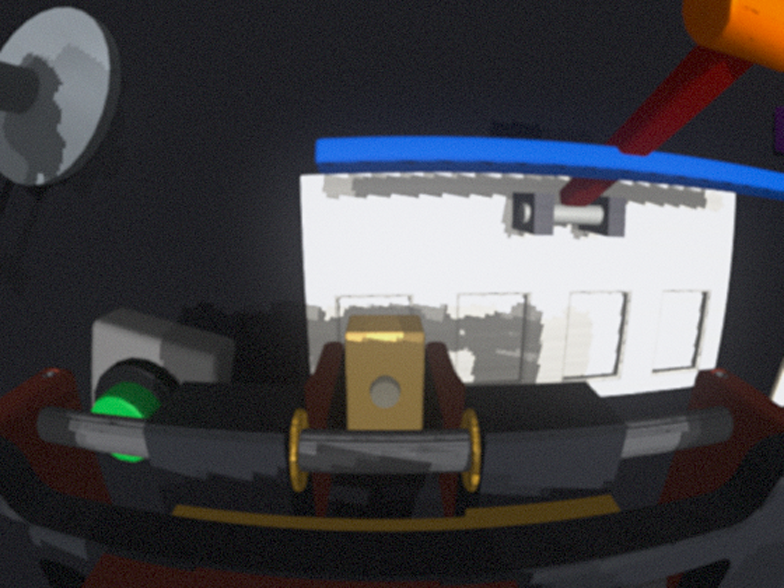

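Emit:
{"method": "arm_command", "body": {"increments": [[[-0.4,0.2,0.5],-0.9],[[0,0,0],0],[[0,0,0],0]]}}

```text
t: 6.75
ee_pos: [483.2, 50.6, 44.5]
orientation: [-2.41, 1.998, -0.035]
ft_force: [-0.7, 0.3, -0.1]
width: 27.6
```

```bash
python3 - <<'E'
from h import *
place(3,[0,0],19)
E
```

```text
now [483.2  50.6  44.5] yaw -79.3 toolz [ 0.024 -0.006 -1.   ] | shift cm (current axes) [-0.05  0.2   2.54] turn deg -0.1 q6 1.48
```

Emit:
{"method": "arm_command", "body": {"increments": [[[-0.05,0.25,0.5],0],[[0,0,0.5],0],[[0,0,0],0],[[0,0,0],0]]}}

```text
t: 7.15
ee_pos: [481.5, 50.9, 34.9]
orientation: [-2.409, 1.996, -0.037]
ft_force: [0.2, 0.1, 0.2]
width: 27.5
```

```bash
python3 - <<'E'
from h import *
place(3,[0,0],19)
E
```

```text
now [481.5  50.9  34.9] yaw -79.3 toolz [ 0.026 -0.005 -1.   ] | shift cm (current axes) [0.01 0.03 1.59] turn deg -0.1 q6 1.48
```

Emit:
{"method": "arm_command", "body": {"increments": [[[0,0,0.4],0],[[0,0.03,0.4],0],[[0,0.03,0.3],0],[[0,0,0.2],0],[[0,0,0],0]]}}

```text
t: 7.65
ee_pos: [481.2, 50.7, 20.5]
orientation: [-2.409, 1.997, -0.037]
ft_force: [0.5, -0.1, -0.8]
width: 27.8
```

```bash
python3 - <<'E'
from h import *
place(3,[0,0],19)
snap('wrist','w6.png',s=1.4)
E
```

```text
now [481.2  50.7  20.5] yaw -79.3 toolz [ 0.026 -0.005 -1.   ] | shift cm (current axes) [ 0.01 -0.04  0.15] turn deg -0.1 q6 1.48
```

View pics/w6.png

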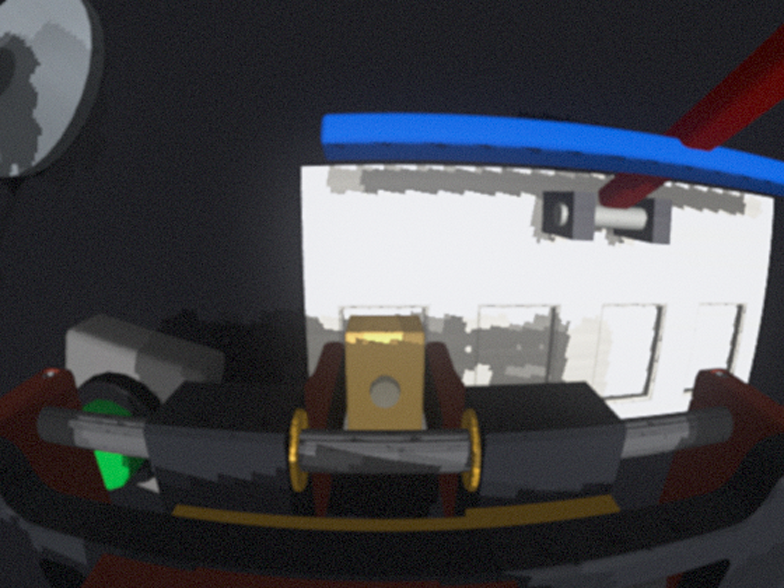

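Emit:
{"method": "arm_command", "body": {"increments": [[[0,0,0.15],0],[[0,0,0],0]]}}

```text
t: 7.9
ee_pos: [481.8, 50.8, 20.0]
orientation: [-2.409, 1.996, -0.038]
ft_force: [0.2, 0.1, -1.2]
width: 27.7
```

Emit:
{"method": "arm_command", "body": {"gripper": 0.6, "increments": [[[0,0,0],0],[[0,0,0],0],[[0,0,0],0],[[0,0,0],0]]}}

```text
t: 8.3
ee_pos: [482.3, 50.8, 20.3]
orientation: [-2.408, 1.996, -0.039]
ft_force: [-0.3, -1.0, 0.9]
width: 52.0
```

Emit:
{"method": "arm_command", "body": {"increments": [[[0,0,-2],0],[[0,0,-3],0],[[0,0,-3],0],[[0,0,-3],0],[[0,0,-2],0],[[0,0,0],0]]}}

```text
t: 8.9
ee_pos: [477.5, 51.4, 153.6]
orientation: [-2.41, 1.997, -0.035]
ft_force: [-0.3, 0.7, -0.4]
width: 52.7
```

```bash
python3 - <<'E'
from h import *
go([562.9,-366.5,220],91.2)
snap('wrist','w7.png',s=1.4)
E
```

```text
now [477.5  51.4 153.6] yaw -79.3 toolz [ 0.025 -0.006 -1.   ] | shift cm (current axes) [42.71 -0.79 -6.2 ] turn deg 9.5 q6 1.48
```

View pics/w7.png

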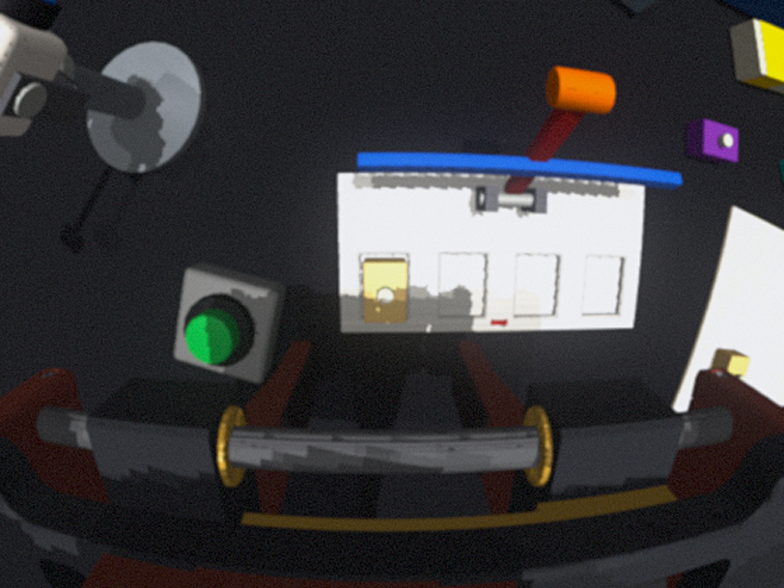

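```bash
python3 - <<'E'
from h import *
go([463.6,-267.8,110],94.6)
E
```

```text
now [476.8  51.4 152.3] yaw -79.3 toolz [ 0.023 -0.006 -1.   ] | shift cm (current axes) [31.07  7.31  4.39] turn deg 6.1 q6 1.48
```

Emit:
{"method": "arm_command", "body": {"gripper": 0.9, "increments": [[[2,0.5,0],0],[[3.8,0.9,0.5],0],[[4,0.9,0.5],0],[[4,0.9,0.5],0],[[4,0.9,0.5],0],[[4,0.9,0.5],0],[[4,0.9,0.5],0],[[3,0.9,0.5],0],[[0,0,0],6],[[0,0,0],0]]}}

```text
t: 9.95
ee_pos: [457.5, -253.6, 102.6]
orientation: [-2.307, 2.124, -0.008]
ft_force: [-0.2, 0.2, 0.1]
width: 79.3
```

```bash
python3 - <<'E'
from h import *
go([463.6,-267.8,16],94.6)
snap('wrist','w8.png',s=1.4)
E
```

```text
now [ 457.5 -253.6  102.6] yaw -85.3 toolz [ 0.008  0.001 -1.   ] | shift cm (current axes) [ 1.47 -0.42  8.67] turn deg 0.1 q6 0.95
```

View pics/w8.png

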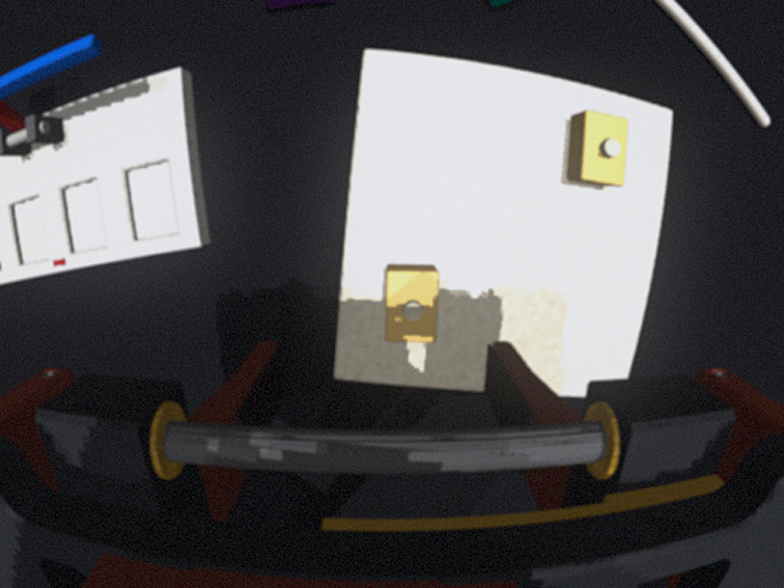

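```bash
cat >> h.py <<'E'
Lb=[[20,14,30],[20,-14,30],[-20,-14,30],[-20,14,30]]
def blk(corners,cr,s=1.4,z=16):
    px=np.array(corners)/s;g=np.mean([bp('wrist',p,30) for p in px],0)
    q,f=fit('wrist',Lb,px,[g[0],g[1],0.]);c=bp('wrist',np.array(cr)/s,36)
    print('blk',q[:2].round(1),'yaw',np.degrees(q[2]).round(1),'res',np.abs(f).max().round(1),'crown',c[:2].round(1))
    m=(q[:2]+c[:2])/2;go([m[0],m[1],z],90+np.degrees(q[2]))
E
python3 - <<'E'
from h import *
blk([(387,271),(438,271),(435,341),(385,339)],(413,310))
E
```

```text
blk [ 464.  -266.8] yaw 3.8 res 1.6 crown [ 463.7 -267.3]
now [ 457.5 -253.3  102.6] yaw -85.1 toolz [ 0.007  0.001 -1.   ] | shift cm (current axes) [ 1.43 -0.45  8.67] turn deg 1.1 q6 0.95
```

Emit:
{"method": "arm_command", "body": {"increments": [[[1.0,-0.4,0],0.5],[[0,0,2],0],[[0,0,2],0],[[0,0,1],0],[[0,0,0],0],[[0,0,0],0]]}}

```text
t: 10.6
ee_pos: [465.2, -262.0, 50.2]
orientation: [-2.315, 2.115, -0.008]
ft_force: [0.8, 0.7, -0.5]
width: 78.6
```

```bash
python3 - <<'E'
from h import *
go([463.8,-267.3,16],94.4)
E
```

```text
now [ 465.2 -262.    50.2] yaw -84.8 toolz [ 0.008  0.001 -1.   ] | shift cm (current axes) [0.52 0.21 3.42] turn deg 0.8 q6 0.94
```

Emit:
{"method": "arm_command", "body": {"increments": [[[0.5,0.2,0.3],-0.7],[[0,0,0],0],[[0,0,1],0],[[0,0,1],0],[[0,0,0.5],0],[[0,0,0],0]]}}

```text
t: 11.2
ee_pos: [465.2, -268.3, 22.1]
orientation: [-2.33, 2.098, -0.014]
ft_force: [-0.7, 0.0, -0.3]
width: 79.3
```

```bash
python3 - <<'E'
from h import *
go([463.8,-267.3,15],94.4)
E
```

```text
now [ 465.2 -268.3   22.1] yaw -84.0 toolz [ 0.011 -0.001 -1.   ] | shift cm (current axes) [-0.12  0.14  0.7 ] turn deg 1.6 q6 0.91
```

Emit:
{"method": "arm_command", "body": {"increments": [[[-0.1,0.15,0.5],1.5],[[0,0,0.1],0],[[0,0,0],0]]}}

```text
t: 11.5
ee_pos: [463.3, -267.2, 15.1]
orientation: [-2.3, 2.131, -0.012]
ft_force: [-0.4, 0.3, -0.2]
width: 79.3
```

Emit:
{"method": "arm_command", "body": {"gripper": 0, "increments": [[[0,0,0],0],[[0,0,0],0],[[0,0,0],0],[[0,0,0],0],[[0,0,0],0],[[0,0,0],0],[[0,0,0],0],[[0,0,0],0]]}}

```text
t: 12.3
ee_pos: [463.9, -267.5, 15.9]
orientation: [-2.3, 2.131, -0.015]
ft_force: [0.2, 0.7, -0.4]
width: 27.8
```

```bash
python3 - <<'E'
from h import *
go([463.8,-267.3,15],94.4)
print(get_obs()['width'])
snap('wrist','w9.png',s=1.4)
E
```

```text
now [ 463.9 -267.5   15.9] yaw -85.6 toolz [ 0.011 -0.002 -1.   ] | shift cm (current axes) [-0.02  0.01  0.09] turn deg -0.0 q6 0.94
27.837889380445375
```

View pics/w9.png

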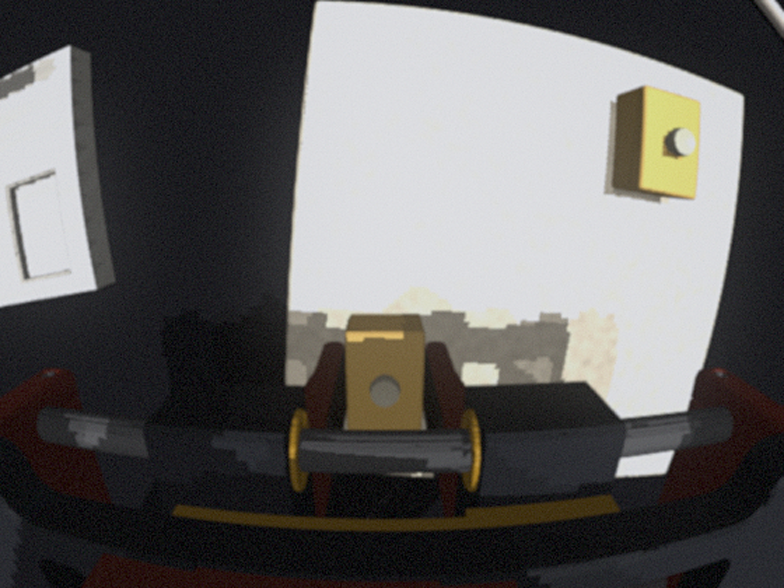

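```bash
python3 - <<'E'
from h import *
place(1,[0,0],100)
E
```

```text
now [ 463.9 -267.5   15.9] yaw -85.6 toolz [ 0.011 -0.002 -1.   ] | shift cm (current axes) [-20.84  -5.51  -8.4 ] turn deg -6.5 q6 0.94
```

Emit:
{"method": "arm_command", "body": {"increments": [[[0,0,-2],0],[[0,0,-3],0],[[0,0,-3],0],[[-2,-0.5,0],0],[[-4,-1.1,0],0],[[-4,-1.1,0],0],[[-4,-1.1,0],0],[[-3.5,-1.1,0],0],[[-1.5,-0.5,0],0],[[0,0,0],-6.5],[[0,0,0],0],[[0,0,0],0]]}}

```text
t: 13.55
ee_pos: [503.9, -66.9, 99.4]
orientation: [-2.415, 1.999, -0.017]
ft_force: [-0.2, 0.0, -1.0]
width: 27.9
```

```bash
python3 - <<'E'
from h import *
place(1,[0,0],45);print(get_obs()['width'])
E
```

```text
now [503.9 -66.9  99.4] yaw -79.2 toolz [ 0.013 -0.001 -1.   ] | shift cm (current axes) [-1.19  0.05  5.43] turn deg -0.1 q6 1.23
27.880700812829318
```

Emit:
{"method": "arm_command", "body": {"increments": [[[-1.1,0,1],0],[[0,0,0],0],[[0,0,2],0],[[0,0,2],0],[[0,0,0],0],[[0,0,0],0]]}}

```text
t: 14.15
ee_pos: [501.9, -56.8, 47.1]
orientation: [-2.404, 2.011, -0.016]
ft_force: [0.7, 0.2, -0.0]
width: 27.8
```

```bash
python3 - <<'E'
from h import *
place(1,[0,0],19)
snap('wrist','w10.png',s=1.4)
E
```

```text
now [501.9 -56.8  47.1] yaw -79.8 toolz [ 0.012 -0.001 -1.   ] | shift cm (current axes) [-0.15 -0.    2.81] turn deg -0.7 q6 1.26
```

View pics/w10.png

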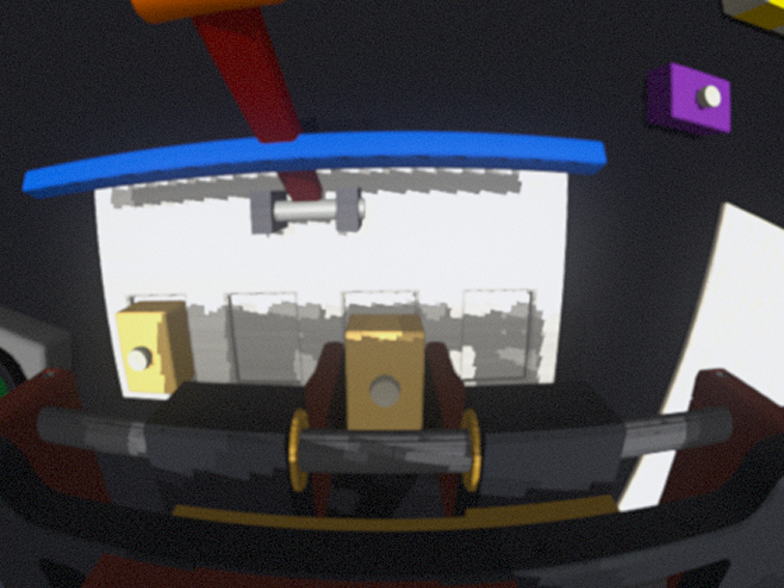

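Emit:
{"method": "arm_command", "body": {"increments": [[[-0.15,0,0.8],-0.6],[[0,0,0],0],[[0,0,0.4],0],[[0,0,0],0]]}}

```text
t: 14.6
ee_pos: [503.0, -55.6, 36.4]
orientation: [-2.414, 1.997, -0.021]
ft_force: [0.1, -0.6, -0.6]
width: 27.5
```

```bash
python3 - <<'E'
from h import *
place(1,[0,0],19)
E
```

```text
now [503.  -55.6  36.4] yaw -79.2 toolz [ 0.016 -0.002 -1.   ] | shift cm (current axes) [-0.04  0.13  1.73] turn deg -0.0 q6 1.25
```

Emit:
{"method": "arm_command", "body": {"increments": [[[-0.05,0.15,0.4],0],[[0,0,0.4],0],[[0,0,0],0]]}}

```text
t: 14.9
ee_pos: [501.7, -55.4, 28.0]
orientation: [-2.413, 1.997, -0.022]
ft_force: [-0.2, -0.8, -0.5]
width: 27.6
```

```bash
python3 - <<'E'
from h import *
place(1,[0,0],19)
E
```

```text
now [501.7 -55.4  28. ] yaw -79.2 toolz [ 0.017 -0.002 -1.   ] | shift cm (current axes) [ 0.   -0.01  0.9 ] turn deg -0.0 q6 1.25
```

Emit:
{"method": "arm_command", "body": {"increments": [[[0,0.02,0.3],0],[[0,0.02,0.3],0],[[0,0,0.2],0],[[0,0,0.1],0],[[0,0,0],0]]}}

```text
t: 15.4
ee_pos: [501.8, -55.5, 20.1]
orientation: [-2.413, 1.997, -0.023]
ft_force: [-0.2, 0.2, -0.7]
width: 27.6
```

```bash
python3 - <<'E'
from h import *
place(1,[0,0],19)
E
```

```text
now [501.8 -55.5  20.1] yaw -79.2 toolz [ 0.017 -0.002 -1.   ] | shift cm (current axes) [-0.01 -0.02  0.11] turn deg -0.1 q6 1.25
```

Emit:
{"method": "arm_command", "body": {"gripper": 0.6, "increments": [[[0,0,0],0],[[0,0,0],0],[[0,0,0],0],[[0,0,0],0]]}}

```text
t: 15.8
ee_pos: [502.1, -55.6, 19.9]
orientation: [-2.413, 1.997, -0.023]
ft_force: [-0.5, 0.1, 0.4]
width: 52.1
```

Emit:
{"method": "arm_command", "body": {"increments": [[[0,0,-2],0],[[0,0,-3],0],[[0,0,-3],0],[[0,0,-2],0],[[0,0,0],0]]}}

```text
t: 16.3
ee_pos: [499.2, -55.2, 121.5]
orientation: [-2.415, 1.998, -0.018]
ft_force: [0.7, 0.2, 0.8]
width: 52.5
```

```bash
python3 - <<'E'
from h import *
go([562.9,-366.5,110],91.2)
snap('wrist','w11.png',s=1.4)
E
```

```text
now [499.2 -55.2 121.5] yaw -79.2 toolz [ 0.013 -0.002 -1.   ] | shift cm (current axes) [31.77 -0.43  1.28] turn deg 9.6 q6 1.25
```

View pics/w11.png

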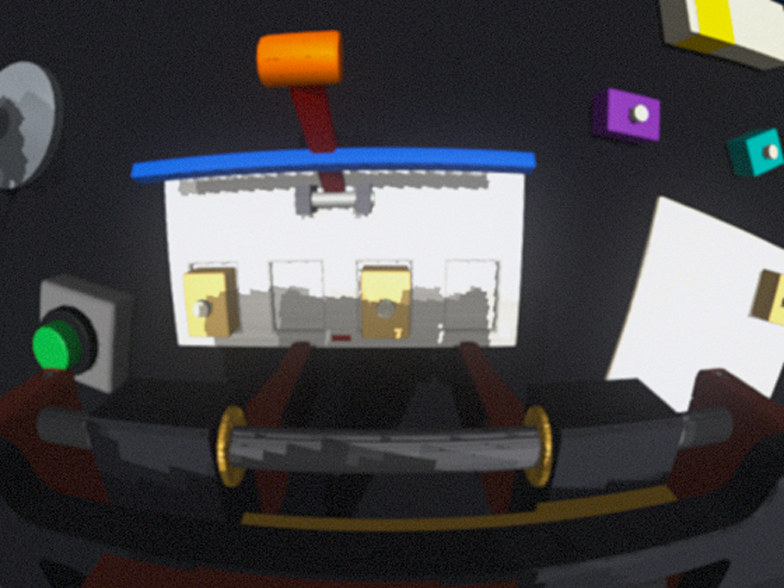

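Emit:
{"method": "arm_command", "body": {"gripper": 0.9, "increments": [[[2,0,0],0],[[4,-0.1,0],0],[[4,-0.1,0],0],[[4,-0.1,0],0],[[4,-0.1,0],0],[[4,-0.1,0],0],[[4,0,0],0],[[3,0,0],0],[[0,0,0],8],[[0,0,0],1.6],[[0,0,0],0]]}}

```text
t: 17.45
ee_pos: [551.9, -347.1, 100.9]
orientation: [-2.244, 2.198, 0.019]
ft_force: [0.0, 0.6, -1.4]
width: 78.8
```

```bash
python3 - <<'E'
from h import *
go([562.9,-366.5,16],91.2)
snap('wrist','w12.png',s=1.4)
E
```

```text
now [ 551.9 -347.1  100.9] yaw -88.8 toolz [-0.008  0.009 -1.   ] | shift cm (current axes) [ 2.04 -1.13  8.46] turn deg -0.0 q6 0.97
```

View pics/w12.png

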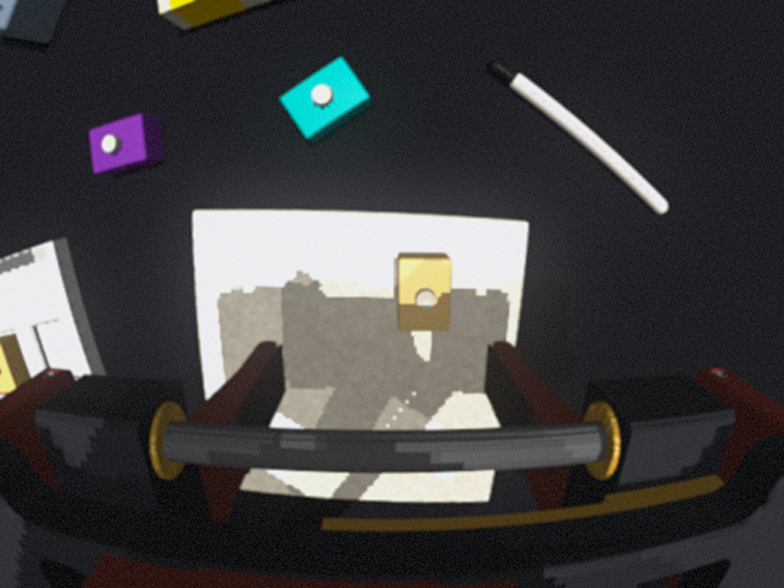

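```bash
python3 - <<'E'
from h import *
blk([(399,259),(450,259),(449,330),(399,330)],(426,298))
E
```

```text
blk [ 562.9 -366.6] yaw 1.9 res 1.2 crown [ 563.  -366.9]
now [ 551.7 -346.7  100.8] yaw -88.8 toolz [-0.009  0.009 -1.   ] | shift cm (current axes) [ 2.11 -1.16  8.45] turn deg -0.7 q6 0.97
```

Emit:
{"method": "arm_command", "body": {"increments": [[[1.7,-1.0,0],0],[[0,0,0],0],[[0,0,2],0],[[0,0,2],0],[[0,0,1],0],[[0,0,0],0],[[0,0,0],0]]}}

```text
t: 18.2
ee_pos: [560.5, -356.4, 48.3]
orientation: [-2.262, 2.18, 0.026]
ft_force: [0.7, -0.2, 0.8]
width: 78.9
```

```bash
python3 - <<'E'
from h import *
go([563.0,-366.5,16],91.2)
E
```

```text
now [ 560.5 -356.4   48.3] yaw -87.9 toolz [-0.012  0.012 -1.   ] | shift cm (current axes) [ 1.06 -0.25  3.21] turn deg 0.9 q6 0.95
```

Emit:
{"method": "arm_command", "body": {"increments": [[[1.0,-0.2,0.2],0.3],[[0,0,0],0],[[0,0,0],0]]}}

```text
t: 18.5
ee_pos: [564.2, -367.5, 48.2]
orientation: [-2.257, 2.185, 0.021]
ft_force: [-0.6, -0.6, 0.0]
width: 79.1
```

```bash
python3 - <<'E'
from h import *
go([563.0,-366.5,16],91.5)
E
```

```text
now [ 564.2 -367.5   48.2] yaw -88.1 toolz [-0.009  0.01  -1.   ] | shift cm (current axes) [-0.07  0.08  3.22] turn deg 0.4 q6 0.94
```

Emit:
{"method": "arm_command", "body": {"increments": [[[-0.05,0.1,1],0.4],[[0,0,1],0],[[0,0,0.8],0],[[0,0,0.2],0],[[0,0,0],0]]}}

```text
t: 19.0
ee_pos: [562.5, -366.8, 15.6]
orientation: [-2.248, 2.194, 0.022]
ft_force: [-0.1, -0.1, 0.2]
width: 78.9
```

```bash
python3 - <<'E'
from h import *
go([563.0,-366.5,15.5],91.5)
E
```

```text
now [ 562.5 -366.8   15.6] yaw -88.6 toolz [-0.009  0.01  -1.   ] | shift cm (current axes) [-0.03 -0.05  0.01] turn deg -0.1 q6 0.95
```

Emit:
{"method": "arm_command", "body": {"gripper": 0, "increments": [[[0,0,0],0],[[0,0,0],0],[[0,0,0],0],[[0,0,0],0],[[0,0,0],0],[[0,0,0],0],[[0,0,0],0],[[0,0,0],0]]}}

```text
t: 19.8
ee_pos: [563.1, -367.1, 16.4]
orientation: [-2.248, 2.193, 0.019]
ft_force: [-1.0, 0.2, 0.2]
width: 27.8
```

```bash
python3 - <<'E'
from h import *
place(0,[0,0],100)
print(get_obs()['width'])
snap('wrist','w13.png',s=1.4)
E
```

```text
now [ 563.1 -367.1   16.4] yaw -88.6 toolz [-0.008  0.009 -1.   ] | shift cm (current axes) [-26.06   4.52  -8.08] turn deg -9.4 q6 0.95
27.843738168250212
```

View pics/w13.png

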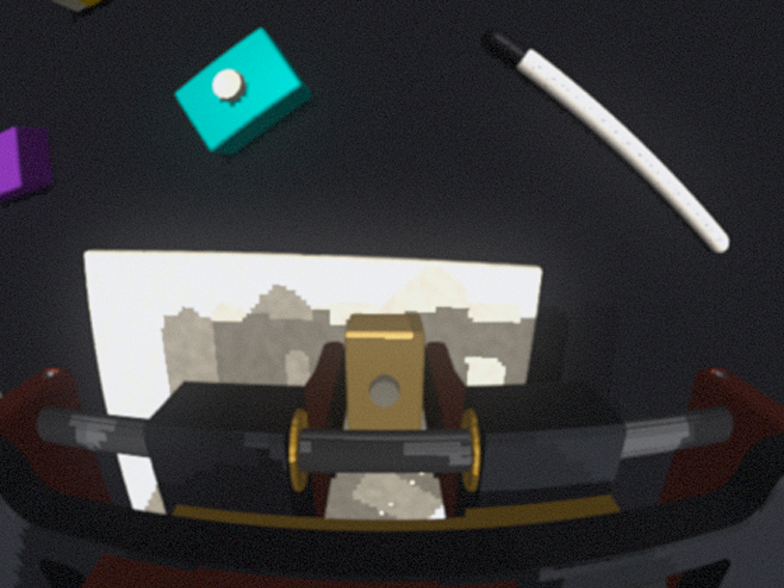

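Crown at (385,391), same as earlier grasps: centred. Moving to pocket 0.

Emit:
{"method": "arm_command", "body": {"increments": [[[0,0,-2],0],[[0,0,-3],0],[[0,0,-3.5],0],[[-2,0.3,0],0],[[-4,0.7,0],0],[[-4,0.7,0],0],[[-4,0.7,0],0],[[-4,0.7,0],0],[[-4,0.7,0],0],[[-2,0.5,0],0],[[0,0,0],-6],[[0,0,0],-3.3],[[0,0,0],0],[[0,0,0],0]]}}

```text
t: 21.25
ee_pos: [512.5, -120.5, 107.6]
orientation: [-2.42, 1.999, 0.016]
ft_force: [-0.3, -0.3, -1.0]
width: 27.7
```

```bash
python3 - <<'E'
from h import *
place(0,[0,0],45);print(get_obs()['width'])
E
```

```text
now [ 512.5 -120.5  107.6] yaw -79.1 toolz [-0.006  0.009 -1.   ] | shift cm (current axes) [-1.13 -0.22  6.27] turn deg 0.1 q6 1.12
27.711391983516705
```

Emit:
{"method": "arm_command", "body": {"increments": [[[-1.0,-0.2,0],0],[[0,0,1],0],[[0,0,2],0],[[0,0,2],0],[[0,0,0.7],0],[[0,0,0],0],[[0,0,0],0]]}}

```text
t: 21.95
ee_pos: [512.7, -109.4, 47.3]
orientation: [-2.414, 2.006, 0.015]
ft_force: [-0.3, -0.3, -0.6]
width: 27.6
```

```bash
python3 - <<'E'
from h import *
place(0,[0,0],19);print(get_obs()['width'])
snap('wrist','w14.png',s=1.4)
E
```

```text
now [ 512.7 -109.4   47.3] yaw -79.4 toolz [-0.006  0.008 -1.   ] | shift cm (current axes) [-0.07  0.02  2.83] turn deg -0.3 q6 1.14
27.578561284452316
```

View pics/w14.png

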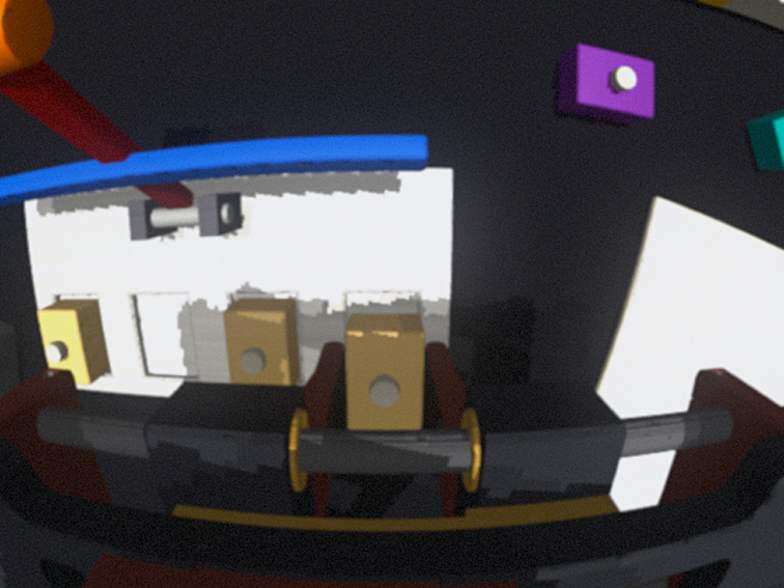

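Emit:
{"method": "arm_command", "body": {"increments": [[[-0.07,0.03,0.6],-0.2],[[0,0,0.6],0],[[0,0,0.3],0],[[0,0,0],0]]}}

```text
t: 22.4
ee_pos: [513.6, -109.0, 33.1]
orientation: [-2.417, 2.0, 0.01]
ft_force: [0.7, -0.5, -0.3]
width: 28.1
```

```bash
python3 - <<'E'
from h import *
place(0,[0,0],19);print(get_obs()['width'])
E
```

```text
now [ 513.6 -109.    33.1] yaw -79.2 toolz [-0.002  0.007 -1.   ] | shift cm (current axes) [-0.07  0.13  1.41] turn deg -0.1 q6 1.14
28.100375870086747
```

Emit:
{"method": "arm_command", "body": {"increments": [[[-0.07,0.15,0.2],0],[[0,0,0],0]]}}

```text
t: 22.6
ee_pos: [511.9, -108.6, 31.0]
orientation: [-2.416, 2.0, 0.009]
ft_force: [0.5, -0.7, -0.8]
width: 27.8
```

```bash
python3 - <<'E'
from h import *
place(0,[0,0],19);print(get_obs()['width'])
E
```

```text
now [ 511.9 -108.6   31. ] yaw -79.2 toolz [-0.002  0.007 -1.   ] | shift cm (current axes) [ 0.   -0.02  1.2 ] turn deg -0.1 q6 1.14
27.823737818853107
```

Emit:
{"method": "arm_command", "body": {"increments": [[[0,0.02,0.3],0],[[0,0.02,0.4],0],[[0,0,0.3],0],[[0,0,0.1],0],[[0,0,0.1],0],[[0,0,0],0]]}}

```text
t: 23.2
ee_pos: [512.0, -108.7, 20.6]
orientation: [-2.416, 2.0, 0.008]
ft_force: [-0.6, -0.2, -0.7]
width: 28.2
```

```bash
python3 - <<'E'
from h import *
place(0,[0,0],19);print(get_obs()['width'])
E
```

```text
now [ 512.  -108.7   20.6] yaw -79.2 toolz [-0.001  0.007 -1.   ] | shift cm (current axes) [-0.02 -0.01  0.17] turn deg -0.1 q6 1.14
28.192692311622864
```

Emit:
{"method": "arm_command", "body": {"gripper": 0.47, "increments": [[[0,0,0],0],[[0,0,0],0],[[0,0,0],0],[[0,0,0],0]]}}

```text
t: 23.6
ee_pos: [512.2, -108.7, 20.2]
orientation: [-2.416, 2.0, 0.008]
ft_force: [-0.2, -0.3, 0.3]
width: 41.2
```

Emit:
{"method": "arm_command", "body": {"increments": [[[0,0,-2],0],[[0,0,-3],0],[[0,0,-3],0],[[0,0,-3],0],[[0,0,-2],0],[[0,0,0],0]]}}

```text
t: 24.2
ee_pos: [511.2, -109.4, 152.8]
orientation: [-2.418, 2.001, 0.015]
ft_force: [0.6, -0.5, -0.4]
width: 41.5
```

```bash
python3 - <<'E'
from h import *
k=W(H,[[109,0,138]])[0];print(k)
go([k[0],k[1],220],90+np.degrees(H[2]))
snap('wrist','w15.png',s=1.4);snap('top','t15.png',(130,140,480,300),2.2)
E
```

```text
[603.95899372  -8.42142918 138.        ]
now [ 511.2 -109.4  152.8] yaw -79.2 toolz [-0.005  0.008 -1.   ] | shift cm (current axes) [ -8.25 -10.98  -6.69] turn deg -0.1 q6 1.14
```

View pics/w15.png

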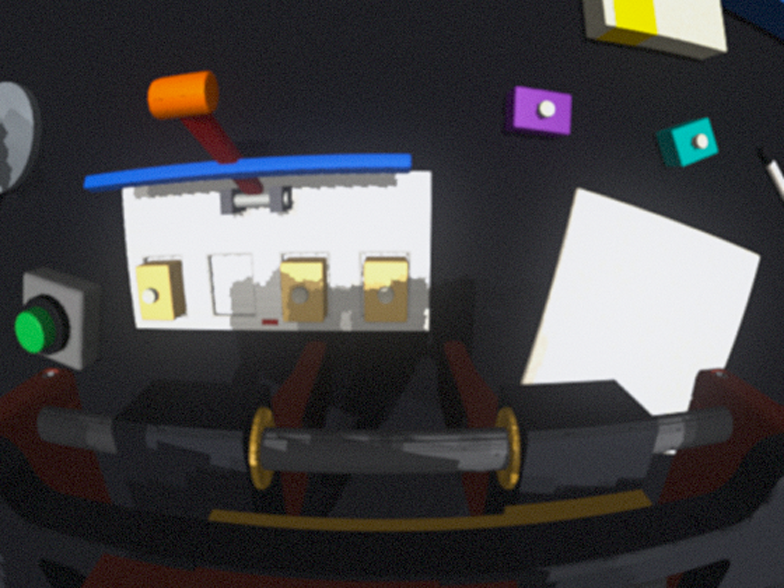

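Emit:
{"method": "arm_command", "body": {"gripper": 0.6, "increments": [[[0,0,-3],0],[[0,0,-3.5],0],[[-1.5,-2,0],0],[[-2.2,-3,0],0],[[-2.2,-3,0],0],[[-1.5,-2,0],0],[[0,0,0],0],[[0,0,0],0]]}}

```text
t: 25.1
ee_pos: [590.5, -14.7, 202.2]
orientation: [2.41, -1.999, -0.05]
ft_force: [-0.1, -0.5, -0.0]
width: 52.8
```

```bash
python3 - <<'E'
from h import *
k=W(H,[[109,0,138]])[0]
go([k[0],k[1],119],90+np.degrees(H[2]))
snap('wrist','w16.png',s=1.4);
E
```

```text
now [590.5 -14.7 202.2] yaw -79.4 toolz [-0.032  0.012 -0.999] | shift cm (current axes) [-0.21 -1.68  8.29] turn deg -0.2 q6 1.33
```

View pics/w16.png

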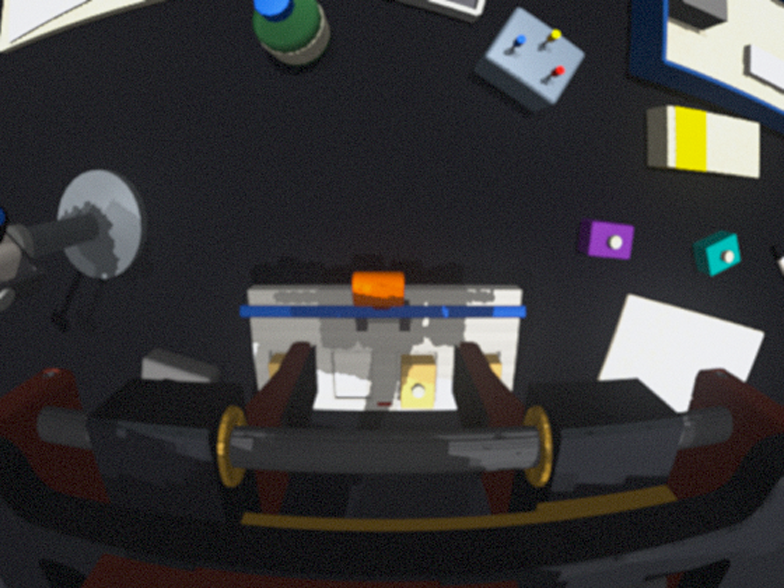

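```bash
python3 - <<'E'
from h import *
for p in ([109,0,138],[109,0,147],[109,13,138],[109,-13,138]): print(proj('wrist',W(H,[p]))*1.4)
E
```

```text
[[379.99130668 288.88482221]]
[[379.49287351 293.61134345]]
[[354.4794903  288.87061178]]
[[405.58254318 288.92548251]]
```

Emit:
{"method": "arm_command", "body": {"increments": [[[-0.2,-1.4,1],0],[[0,0,0],0],[[0,0,1.5],0],[[0,0,1.5],0],[[0,0,0],0]]}}

```text
t: 25.65
ee_pos: [597.6, -13.4, 157.7]
orientation: [2.402, -2.001, -0.057]
ft_force: [0.5, 0.5, 1.0]
width: 52.7
```

```bash
python3 - <<'E'
from h import *
k=W(H,[[109,0,138]])[0]
go([k[0],k[1],119],90+np.degrees(H[2]))
snap('wrist','w17.png',s=1.4);
E
```

```text
now [597.6 -13.4 157.7] yaw -79.6 toolz [-0.037  0.012 -0.999] | shift cm (current axes) [-0.3  -0.85  3.85] turn deg -0.4 q6 1.33
```

View pics/w17.png

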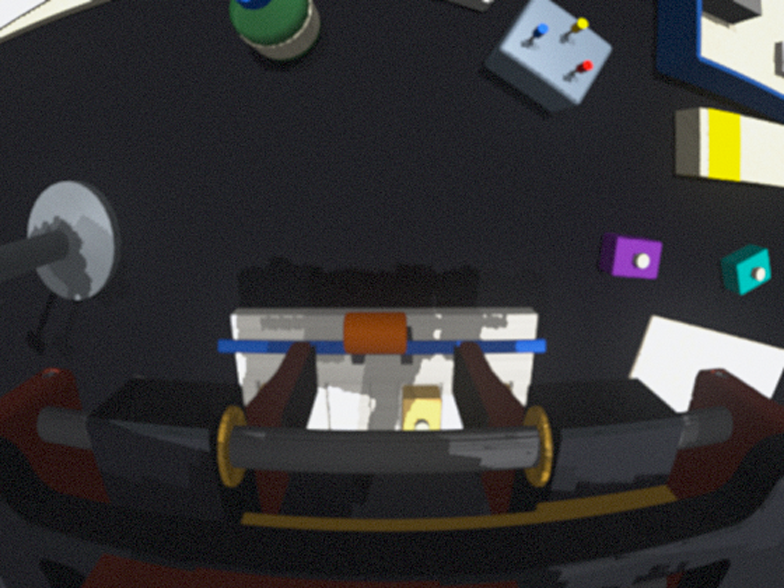

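Emit:
{"method": "arm_command", "body": {"increments": [[[-0.3,-0.85,0.5],-0.3],[[0,0,0],0],[[0,0,1],0],[[0,0,1],0],[[0,0,0.8],0],[[0,0,0],0]]}}

```text
t: 26.3
ee_pos: [605.8, -8.1, 123.4]
orientation: [2.41, -1.995, -0.054]
ft_force: [-0.4, 0.8, 0.5]
width: 52.6
```

```bash
python3 - <<'E'
from h import *
k=W(H,[[109,0,138]])[0]
go([k[0],k[1],119],90+np.degrees(H[2]))
snap('wrist','w18.png',s=1.4);
E
```

```text
now [605.8  -8.1 123.4] yaw -79.3 toolz [-0.034  0.012 -0.999] | shift cm (current axes) [0.   0.17 0.44] turn deg -0.1 q6 1.34
```

View pics/w18.png

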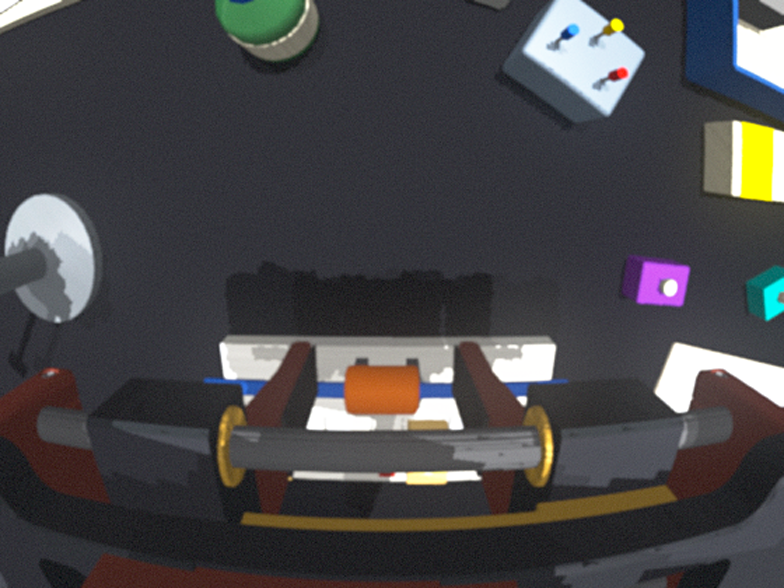

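Emit:
{"method": "arm_command", "body": {"gripper": 0, "increments": [[[0,0.15,0.4],0],[[0,0,0],0],[[0,0,0],0],[[0,0,0],0],[[0,0,0],0],[[0,0,0],0]]}}

```text
t: 26.95
ee_pos: [604.2, -7.4, 120.1]
orientation: [2.411, -1.996, -0.054]
ft_force: [0.3, 0.9, -1.1]
width: 25.6
```

```bash
cat >> h.py <<'E'
def knob(th): return W(H,[[60-112*np.cos(th)+8*np.sin(th),0,37+112*np.sin(th)+8*np.cos(th)]])[0]
def arc(ths,drop=None):
    """rows (tool axes cm) along knob arc; first point = ths[0], starting from present TCP"""
    o=get_obs();Rt=R.from_rotvec(o['orientation']).as_matrix()
    g=o['ee_pos']-19*Rt[:,2]
    print('grasp pt',g.round(1),'knob at th0',knob(ths[0]).round(1),'width',o['width'].round(1),'F',o['ft_force'].round(1))
    p=g
    for t in ths[1:]:
        d=Rt.T@(knob(t)-p)/10;print(round(t,2),d.round(2),end=' ; ');p=knob(t)
    print()
E
python3 - <<'E'
from h import *
arc([1.95]+list(np.arange(1.85,-.06,-.1)))
go([604,-8.4,119],90+np.degrees(H[2]))
E
```

```text
Traceback (most recent call last):
  File "h.py", line 70, in arc
    print('grasp pt',g.round(1),'knob at th0',knob(ths[0]).round(1),'width',o['width'].round(1),'F',o['ft_force'].round(1))
                                                                            ^^^^^^^^^^^^^^^^
AttributeError: 'float' object has no attribute 'round'
```

```bash
sed -i "s/o\['width'\].round(1)/round(o['width'],1)/" h.py
python3 - <<'E'
from h import *
arc([1.95]+list(np.arange(1.85,-.06,-.1)))
E
```

```text
grasp pt [604.8  -7.7 139. ] knob at th0 [603.9  -8.4 138.1] width 25.6 F [ 0.3  0.9 -1.1]
1.85 [ 0.05  1.16 -0.31] ; 1.75 [-0.    1.08 -0.3 ] ; 1.65 [-0.    1.11 -0.19] ; 1.55 [-0.    1.12 -0.08] ; 1.45 [0.   1.12 0.03] ; 1.35 [0.   1.11 0.15] ; 1.25 [0.01 1.09 0.26] ; 1.15 [0.01 1.06 0.36] ; 1.05 [0.01 1.02 0.47] ; 0.95 [0.01 0.97 0.57] ; 0.85 [0.01 0.91 0.66] ; 0.75 [0.02 0.84 0.75] ; 0.65 [0.02 0.76 0.83] ; 0.55 [0.02 0.67 0.9 ] ; 0.45 [0.02 0.58 0.96] ; 0.35 [0.02 0.48 1.01] ; 0.25 [0.02 0.37 1.06] ; 0.15 [0.02 0.27 1.09] ; 0.05 [0.02 0.16 1.11] ; -0.05 [0.02 0.05 1.12] ;
```

Emit:
{"method": "arm_command", "body": {"increments": [[[0,0.6,-0.2],0],[[0,1,-0.3],0],[[0,1.1,-0.2],0],[[0,1.1,-0.1],0],[[0,0.6,0],0],[[0,0,0],0]]}}

```text
t: 27.55
ee_pos: [559.5, -16.0, 131.3]
orientation: [2.414, -2.0, -0.047]
ft_force: [2.0, 2.3, -6.1]
width: 25.8
```

```bash
cat >> h.py <<'E'
def cl():
    o=get_obs();Rt=R.from_rotvec(o['orientation']).as_matrix();g=o['ee_pos']-19*Rt[:,2]
    r=least_squares(lambda t:knob(t[0])-g,[1.]);print('th',r.x.round(3),'knob-g',r.fun.round(1));return r.x[0]
E
python3 - <<'E'
from h import *
t=cl();arc([t]+list(np.arange(t-.1,t-.8,-.1)))
E
```

```text
th [1.538] knob-g [ 0.1 -0.5 -1.1]
grasp pt [560.  -16.3 150.3] knob at th0 [560.1 -16.8 149.2] width 25.8 F [ 2.   2.3 -6.1]
1.44 [0.06 1.12 0.15] ; 1.34 [0.   1.11 0.15] ; 1.24 [0.01 1.09 0.26] ; 1.14 [0.01 1.06 0.37] ; 1.04 [0.01 1.02 0.47] ; 0.94 [0.01 0.97 0.57] ; 0.84 [0.01 0.9  0.67] ;
```

Emit:
{"method": "arm_command", "body": {"increments": [[[0,0.8,0.1],0],[[0,1.1,0.2],0],[[0,1.1,0.3],0],[[0,1.0,0.4],0],[[0,0.6,0.3],0],[[0,0,0],0]]}}

```text
t: 28.15
ee_pos: [515.3, -24.5, 123.8]
orientation: [-2.419, 2.004, 0.036]
ft_force: [5.1, 2.7, -10.7]
width: 26.1
```

```bash
python3 - <<'E'
from h import *
t=cl();arc([t]+list(np.arange(t-.1,t-.8,-.1)))
E
```

```text
th [1.131] knob-g [ 0.5 -0.4 -1. ]
grasp pt [515.6 -24.8 142.8] knob at th0 [516.1 -25.2 141.8] width 26.1 F [  5.1   2.7 -10.7]
1.03 [0.06 0.98 0.57] ; 0.93 [0.01 0.97 0.57] ; 0.83 [0.01 0.91 0.66] ; 0.73 [0.01 0.83 0.75] ; 0.63 [0.02 0.76 0.83] ; 0.53 [0.02 0.67 0.9 ] ; 0.43 [0.02 0.58 0.96] ;
```

Emit:
{"method": "arm_command", "body": {"increments": [[[0,0.7,0.5],0],[[0,0.9,0.6],0],[[0,0.9,0.7],0],[[0,0.8,0.8],0],[[0,0.6,0.7],0],[[0,0,0],0]]}}

```text
t: 28.75
ee_pos: [473.5, -32.6, 94.0]
orientation: [2.418, -2.001, -0.039]
ft_force: [2.9, 3.8, -2.9]
width: 25.8
```

```bash
python3 - <<'E'
from h import *
t=cl();arc([t]+list(np.arange(t-.1,t-.8,-.1)))
E
```

```text
th [0.668] knob-g [ 0.4 -0.4 -0.3]
grasp pt [473.9 -32.8 113. ] knob at th0 [474.3 -33.2 112.6] width 25.8 F [ 2.9  3.8 -2.9]
0.57 [0.06 0.66 0.91] ; 0.47 [0.02 0.61 0.94] ; 0.37 [0.02 0.51 1.  ] ; 0.27 [0.02 0.41 1.05] ; 0.17 [0.02 0.3  1.08] ; 0.07 [0.02 0.19 1.11] ; -0.03 [0.02 0.08 1.12] ;
```

Emit:
{"method": "arm_command", "body": {"increments": [[[0,0.6,0.7],0],[[0,0.6,0.9],0],[[0,0.5,1.0],0],[[0,0.4,1.0],0],[[0,0.2,0.7],0],[[0,0,0],0]]}}

```text
t: 29.35
ee_pos: [447.3, -37.5, 48.6]
orientation: [2.416, -1.998, -0.042]
ft_force: [-0.6, -0.6, 1.8]
width: 26.1
```

```bash
python3 - <<'E'
from h import *
t=cl();arc([t]+list(np.arange(t-.1,t-.5,-.1)))
E
```

```text
th [0.2] knob-g [ 1.8 -0.2 -0.5]
grasp pt [447.8 -37.8  67.6] knob at th0 [449.6 -38.   67.1] width 26.1 F [-0.6 -0.6  1.8]
0.1 [0.07 0.05 1.14] ; 0.0 [0.02 0.11 1.12] ; -0.1 [ 0.02 -0.    1.12] ; -0.2 [ 0.02 -0.11  1.12] ;
```

Emit:
{"method": "arm_command", "body": {"increments": [[[0,0.1,0.8],0],[[0,0.1,0.8],0],[[0,0,0.3],0],[[0,0,0],0]]}}

```text
t: 29.75
ee_pos: [443.3, -38.3, 27.9]
orientation: [2.414, -1.995, -0.046]
ft_force: [-1.0, -1.6, 1.1]
width: 25.7
```

```bash
python3 - <<'E'
from h import *
t=cl();arc([t]+list(np.arange(t-.1,t-.2,-.1)))
snap('wrist','w19.png',s=1.4);snap('scene','s19.png',(200,140,350,290),4)
E
```

```text
th [0.015] knob-g [ 2.1 -0.1 -0.2]
grasp pt [443.9 -38.5  46.9] knob at th0 [446.  -38.6  46.7] width 25.7 F [-1.  -1.6  1.1]
-0.08 [ 0.07 -0.19  1.13] ;
```

View pics/w19.png

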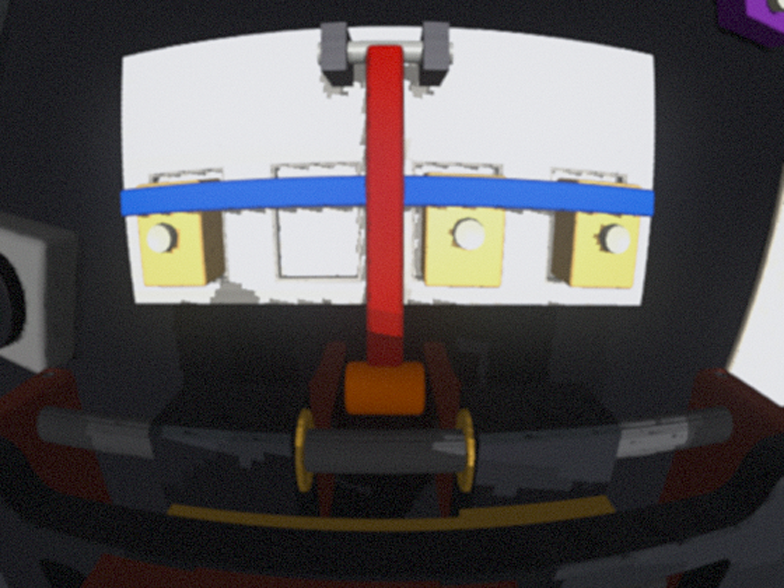

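View pics/s19.png

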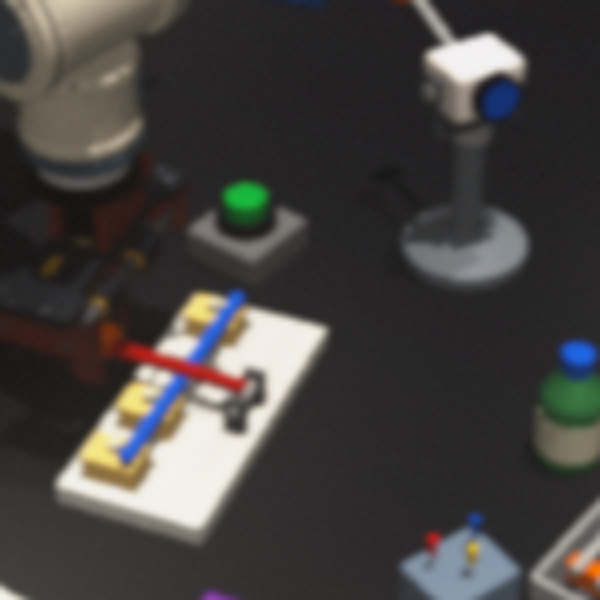

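Emit:
{"method": "arm_command", "body": {"gripper": 0.6, "increments": [[[0,0,0],0],[[0,0,0],0],[[0,0,0],0],[[0,0,0],0],[[0,0,0],0]]}}

```text
t: 30.35
ee_pos: [444.9, -37.4, 29.1]
orientation: [2.416, -1.998, -0.043]
ft_force: [0.5, -0.4, 0.2]
width: 52.9
```

Emit:
{"method": "arm_command", "body": {"increments": [[[0,0,-2],0],[[0,0,-3],0],[[0,0,-4],0],[[0,0,-4],0],[[0,0,-4],0],[[0,0,-4],0],[[0,0,-2],0],[[0,0,0],0]]}}

```text
t: 31.15
ee_pos: [450.1, -39.8, 267.9]
orientation: [2.415, -1.997, -0.047]
ft_force: [-0.1, 0.4, -1.1]
width: 52.8
```

```bash
python3 - <<'E'
from h import *
go([498.8,298.9,270],150.9-90)
snap('wrist','w20.png',s=1.4);
E
```

```text
now [450.1 -39.8 267.9] yaw -79.2 toolz [-0.028  0.013 -1.   ] | shift cm (current axes) [-32.36 -11.14   0.11] turn deg 39.9 q6 1.26
```

View pics/w20.png

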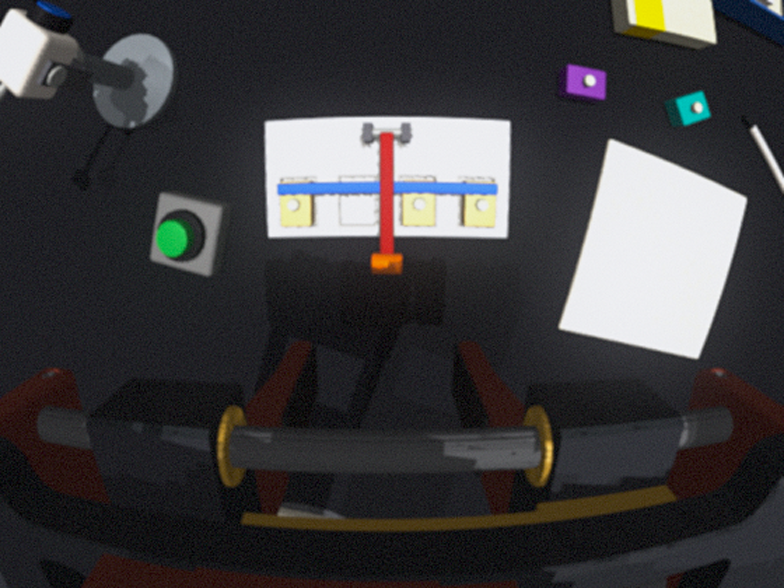

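Emit:
{"method": "arm_command", "body": {"increments": [[[-2,-0.7,0],0],[[-4,-1.4,0],0],[[-4,-1.4,0],0],[[-4,-1.4,0],0],[[-4,-1.4,0],0],[[-4,-1.4,0],0],[[-4,-1.4,0],0],[[-4,-1.4,0],0],[[-1.5,-0.5,0],0],[[0,0,0],0]]}}

```text
t: 32.2
ee_pos: [491.3, 299.8, 248.6]
orientation: [2.392, -1.986, -0.07]
ft_force: [-0.5, -0.7, -0.1]
width: 52.7
```

Emit:
{"method": "arm_command", "body": {"increments": [[[0,0,0],-8.2],[[0,0,0],-8.2],[[0,0,0],-8.2],[[0,0,0],-8.2],[[0,0,0],-8.2],[[0,0,0],-8.2],[[0,0,0],-8.2],[[0,0,0],-8.2],[[0,0,0],-8.2],[[0,0,0],-8.2],[[0,0,0],-8.2],[[0,0,0],-8.2],[[0,0,0],-8.2],[[0,0,0],-8.2],[[0,0,0],-8.2],[[0,0,0],-8.2],[[0,0,0],0]]}}

```text
t: 33.9
ee_pos: [478.6, 262.5, 230.0]
orientation: [-2.749, -1.464, 0.137]
ft_force: [0.1, 0.2, -0.1]
width: 52.5
```

```bash
python3 - <<'E'
from h import *
go([498.8,298.9,250],150.9-90)
snap('wrist','w21.png',s=1.4);
E
```

```text
now [478.6 262.5 230. ] yaw 56.2 toolz [-0.089 -0.02  -0.996] | shift cm (current axes) [ 4.   -0.48 -2.25] turn deg -4.7 q6 -0.52
```

View pics/w21.png

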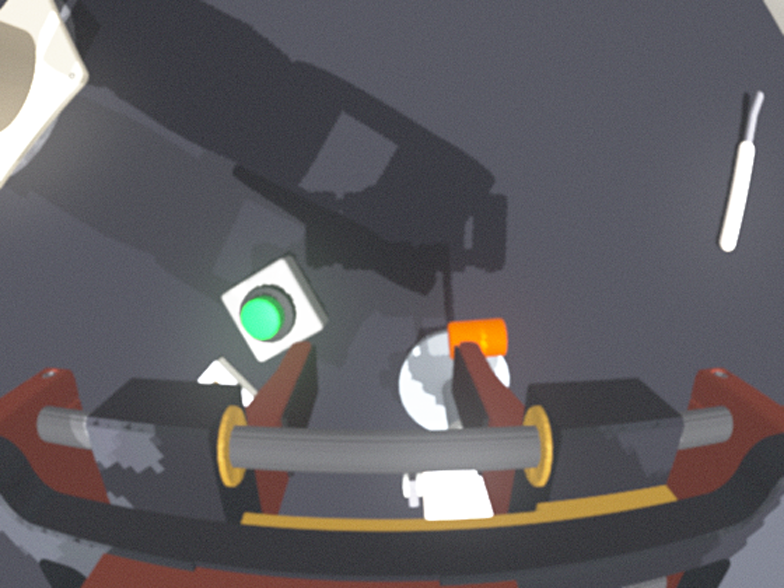

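Emit:
{"method": "arm_command", "body": {"increments": [[[0,0,-1.5],0],[[1.5,-0.2,0],0],[[2,-0.3,0],0],[[0,0,0],-2.3],[[0,0,0],-2.3],[[0,0,0],0],[[0,0,0],0]]}}

```text
t: 34.65
ee_pos: [496.4, 294.5, 238.4]
orientation: [-2.706, -1.535, 0.142]
ft_force: [0.2, -0.2, -0.3]
width: 52.9
```

```bash
python3 - <<'E'
from h import *
go([498.8,298.9,210],150.9-90)
for p in [498.8,298.9,194.8],[498.8+6.3,298.9+11.4,194.8],[498.8-6.3,298.9-11.4,194.8]: print(proj('wrist',p)*1.4)
snap('wrist','w22.png',s=1.4);
E
```

```text
now [496.4 294.5 238.4] yaw 59.3 toolz [-0.092 -0.021 -0.995] | shift cm (current axes) [0.69 0.17 2.8 ] turn deg -1.6 q6 -0.54
[[400.28610384 339.60206807]]
[[427.61941946 339.16657903]]
[[373.07044553 339.94411548]]
```

View pics/w22.png

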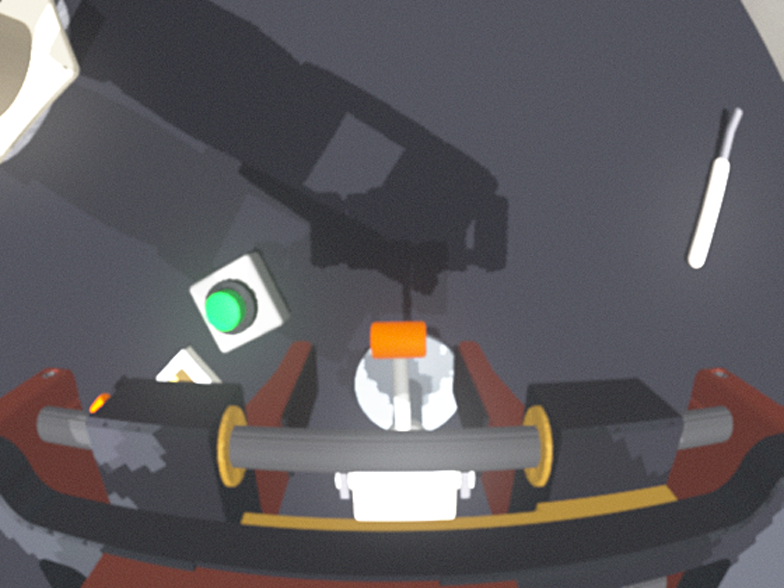

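```bash
python3 - <<'E'
from h import *
go([496.8,298.2,176],60)
E
```

```text
now [496.3 294.4 238.4] yaw 59.3 toolz [-0.093 -0.021 -0.995] | shift cm (current axes) [0.76 0.28 6.2 ] turn deg -0.7 q6 -0.54
```

Emit:
{"method": "arm_command", "body": {"increments": [[[0.6,0.2,0.5],0],[[0,0,0],0],[[0,0,1.5],0],[[0,0,1.5],0],[[0,0,0],0],[[0,0,0],0]]}}

```text
t: 35.3
ee_pos: [498.9, 298.4, 201.6]
orientation: [-2.71, -1.529, 0.141]
ft_force: [0.7, 0.9, 0.9]
width: 52.7
```

```bash
python3 - <<'E'
from h import *
go([496.8,298.2,176],60)
snap('wrist','w23.png',s=1.4);
E
```

```text
now [498.9 298.4 201.6] yaw 59.0 toolz [-0.092 -0.021 -0.996] | shift cm (current axes) [0.04 0.01 2.57] turn deg -1.0 q6 -0.54
```

View pics/w23.png

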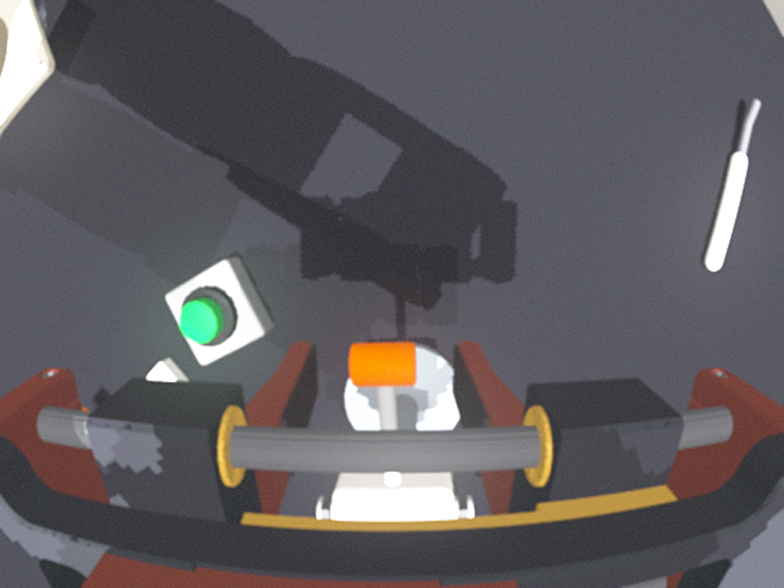

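Emit:
{"method": "arm_command", "body": {"increments": [[[0,0,1],-0.8],[[0,0,1],0],[[0,0,0.5],0],[[0,0,0],0]]}}

```text
t: 35.75
ee_pos: [497.1, 298.2, 176.1]
orientation: [-2.698, -1.55, 0.137]
ft_force: [-0.4, -1.8, 0.2]
width: 52.8
```

```bash
python3 - <<'E'
from h import *
go([496.8,298.2,176],60)
snap('wrist','w24.png',s=1.4);
E
```

```text
now [497.1 298.2 176.1] yaw 59.9 toolz [-0.09  -0.02  -0.996] | shift cm (current axes) [-0.01 -0.02  0.01] turn deg -0.1 q6 -0.55
```

View pics/w24.png

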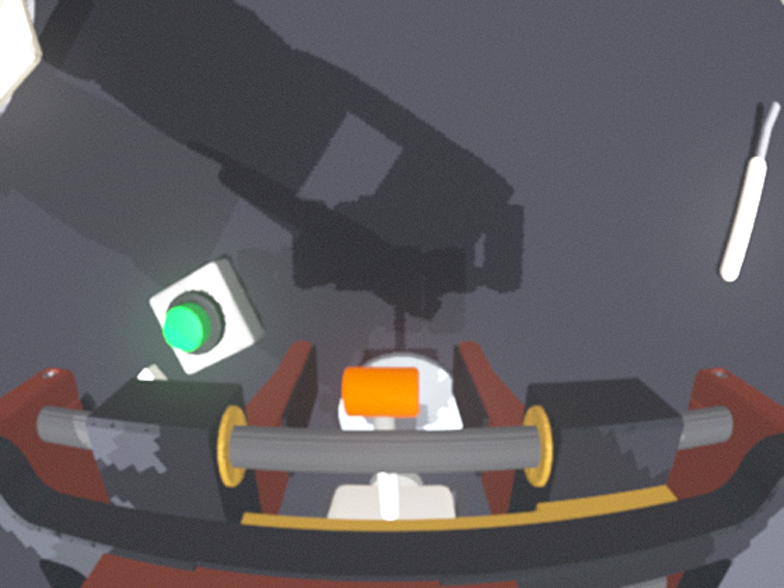

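Emit:
{"method": "arm_command", "body": {"gripper": 0, "increments": [[[0,0,0],0],[[0,0,0],0],[[0,0,0],0],[[0,0,0],0],[[0,0,0],0],[[0,0,0],0]]}}

```text
t: 36.4
ee_pos: [497.5, 298.4, 177.0]
orientation: [-2.698, -1.549, 0.135]
ft_force: [-0.4, 0.3, -0.5]
width: 26.2
```

```bash
cat >> h.py <<'E'
PV=np.array([581.3,253.0,165.])
def lamp():
    o=get_obs();Rt=R.from_rotvec(o['orientation']).as_matrix();g=o['ee_pos']-19*Rt[:,2];d=g-PV
    phi=np.degrees(np.arctan2(d[1],d[0]));y,_=toolyaw(o)
    el=np.arctan2(d[2],np.hypot(d[0],d[1]));t=el-np.arctan2(34,94)
    print('knob',g.round(1),'r',np.hypot(*d[:2]).round(1),'R',np.linalg.norm(d).round(1),'phi',phi.round(1),'jaw+90',round(np.degrees(y)+90,1),'tilt',t.round(3),'toolz',Rt[:,2].round(3),'F',o['ft_force'].round(1),'w',round(o['width'],1))
    tg=W(H,[[0,0,34]])[0]-PV;pt=np.degrees(np.arctan2(-tg[1],-tg[0]));tt=np.arctan2(-tg[2],np.hypot(tg[0],tg[1]))
    k=PV+np.array([(94*np.cos(tt)-34*np.sin(tt))*np.cos(np.radians(pt)),(94*np.cos(tt)-34*np.sin(tt))*np.sin(np.radians(pt)),34*np.cos(tt)+94*np.sin(tt)])
    print('want phi',pt.round(2),'tilt',tt.round(3),'knob',k.round(1)); d=Rt.T@(k-g)/10; print('to target, tool axes cm',d.round(2))
    return k
E
python3 - <<'E'
from h import *
lamp()
E
```

```text
knob [499.2 298.8 195.9] r 94.0 R 99.0 phi 150.9 jaw+90 149.9 tilt -0.029 toolz [-0.089 -0.019 -0.996] F [-0.4  0.3 -0.5] w 26.2
want phi 73.33 tilt 0.419 knob [602.  322.  234.3]
to target, tool axes cm [ 6.92  7.42 -4.78]
```

Emit:
{"method": "arm_command", "body": {"increments": [[[0.4,0,0],2.5],[[0.65,0.02,0],4],[[0.65,0.02,0],4],[[0.65,0.02,0],4],[[0,0,0],0]]}}

```text
t: 36.9
ee_pos: [513.2, 319.2, 177.0]
orientation: [-2.886, -1.188, 0.132]
ft_force: [0.2, -0.2, -2.5]
width: 26.2
```

```bash
python3 - <<'E'
from h import *
lamp()
E
```

```text
knob [514.8 319.5 195.9] r 94.1 R 99.0 phi 135.0 jaw+90 134.8 tilt -0.03 toolz [-0.085 -0.015 -0.996] F [ 0.2 -0.2 -2.5] w 26.2
want phi 73.33 tilt 0.419 knob [602.  322.  234.3]
to target, tool axes cm [ 6.07  5.75 -4.57]
```

Emit:
{"method": "arm_command", "body": {"increments": [[[0.5,0.02,0],3],[[0.65,0.02,0],4],[[0.65,0.02,0],4],[[0.65,0.02,0],4],[[0.65,0.02,0],4],[[0.65,0.02,0],4],[[0.4,0.02,0],2],[[0,0,0],0]]}}

```text
t: 37.7
ee_pos: [548.9, 342.3, 175.6]
orientation: [-3.09, -0.536, 0.129]
ft_force: [-0.4, -0.2, -0.9]
width: 26.2
```

```bash
python3 - <<'E'
from h import *
lamp()
E
```

```text
knob [550.5 342.5 194.5] r 94.7 R 99.2 phi 109.0 jaw+90 109.7 tilt -0.045 toolz [-0.082 -0.011 -0.997] F [-0.4 -0.2 -0.9] w 26.2
want phi 73.33 tilt 0.419 knob [602.  322.  234.3]
to target, tool axes cm [ 3.82  3.6  -4.36]
```

Emit:
{"method": "arm_command", "body": {"increments": [[[0.5,0.02,0],4],[[0.65,0.02,0],4],[[0.65,0.02,0],4],[[0.65,0.02,0],4],[[0.65,0.02,0],4],[[0.65,0.02,0],4],[[0.65,0.02,0],4],[[0.65,0.02,0],4],[[0.3,0,0],2],[[0,0,0],0]]}}

```text
t: 38.7
ee_pos: [604.3, 346.1, 172.5]
orientation: [3.101, -0.379, -0.112]
ft_force: [1.2, 0.9, -0.1]
width: 26.2
```

```bash
python3 - <<'E'
from h import *
lamp()
E
```

```text
knob [605.7 346.2 191.5] r 96.4 R 99.9 phi 75.3 jaw+90 76.0 tilt -0.079 toolz [-0.073 -0.006 -0.997] F [ 1.2  0.9 -0.1] w 26.2
want phi 73.33 tilt 0.419 knob [602.  322.  234.3]
to target, tool axes cm [-0.07  2.54 -4.23]
```

```bash
cat >> h.py <<'E'
def tiltrows(ts,phis):
    o=get_obs();Rt=R.from_rotvec(o['orientation']).as_matrix();p=o['ee_pos']-19*Rt[:,2]
    for t,f in zip(ts,phis):
        f=np.radians(f);r=94*np.cos(t)-34*np.sin(t);k=PV+[r*np.cos(f),r*np.sin(f),34*np.cos(t)+94*np.sin(t)]
        print(round(t,3),(Rt.T@(k-p)/10).round(2),end=' ; ');p=k
    print()
E
python3 - <<'E'
from h import *
tiltrows(np.arange(-.03,.43,.05),np.linspace(75.3,73.3,10))
E
```

```text
-0.03 [-0.03  0.15 -0.47] ; 0.02 [ 0.    0.18 -0.47] ; 0.07 [ 0.    0.2  -0.46] ; 0.12 [-0.    0.23 -0.45] ; 0.17 [-0.    0.25 -0.44] ; 0.22 [-0.    0.27 -0.42] ; 0.27 [-0.01  0.29 -0.41] ; 0.32 [-0.01  0.31 -0.39] ; 0.37 [-0.01  0.33 -0.38] ; 0.42 [-0.01  0.35 -0.36] ;
```

Emit:
{"method": "arm_command", "body": {"increments": [[[0,0.15,-0.45],0.4],[[0,0.2,-0.45],0.4],[[0,0.2,-0.45],0.4],[[0,0.2,-0.45],0.4],[[0,0.25,-0.45],0.4],[[0,0,0],0]]}}

```text
t: 39.3
ee_pos: [602.0, 335.6, 196.3]
orientation: [3.093, -0.427, -0.113]
ft_force: [1.1, 0.5, -1.2]
width: 26.3
```

```bash
python3 - <<'E'
from h import *
lamp()
tiltrows(np.arange(.2,.43,.05),np.linspace(75.,73.3,5))
E
```

```text
knob [603.4 335.8 215.3] r 85.7 R 99.3 phi 75.1 jaw+90 74.2 tilt 0.183 toolz [-0.074 -0.007 -0.997] F [ 1.1  0.5 -1.2] w 26.3
want phi 73.33 tilt 0.419 knob [602.  322.  234.3]
to target, tool axes cm [ 0.1   1.41 -1.88]
0.2 [-0.    0.04 -0.17] ; 0.25 [ 0.04  0.28 -0.42] ; 0.3 [ 0.03  0.3  -0.4 ] ; 0.35 [ 0.03  0.32 -0.39] ; 0.4 [ 0.03  0.34 -0.37] ;
```

Emit:
{"method": "arm_command", "body": {"increments": [[[0.03,0.28,-0.42],0.2],[[0.03,0.3,-0.4],0.2],[[0.03,0.32,-0.39],0.2],[[0,0.3,-0.3],0],[[0,0,0],0],[[0,0,0],0]]}}

```text
t: 39.9
ee_pos: [600.2, 322.9, 213.3]
orientation: [3.091, -0.445, -0.113]
ft_force: [0.9, 2.7, -2.3]
width: 26.2
```

```bash
python3 - <<'E'
from h import *
lamp()
snap('scene','s25.png',(240,110,360,230),5);snap('top','t25.png',(130,140,340,290),3.8);snap('wrist','w25.png',s=1.4)
E
```

```text
knob [601.6 323.  232.3] r 72.9 R 99.2 phi 73.8 jaw+90 73.6 tilt 0.398 toolz [-0.074 -0.007 -0.997] F [ 0.9  2.7 -2.3] w 26.2
want phi 73.33 tilt 0.419 knob [602.  322.  234.3]
to target, tool axes cm [ 0.05  0.09 -0.2 ]
```

View pics/s25.png

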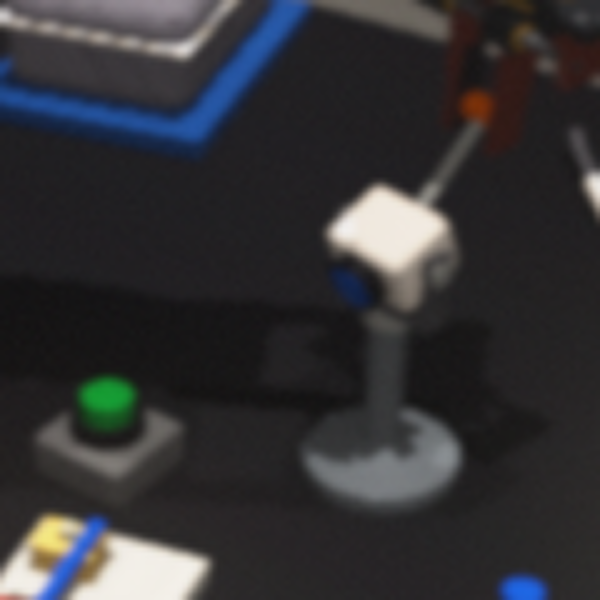

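View pics/t25.png

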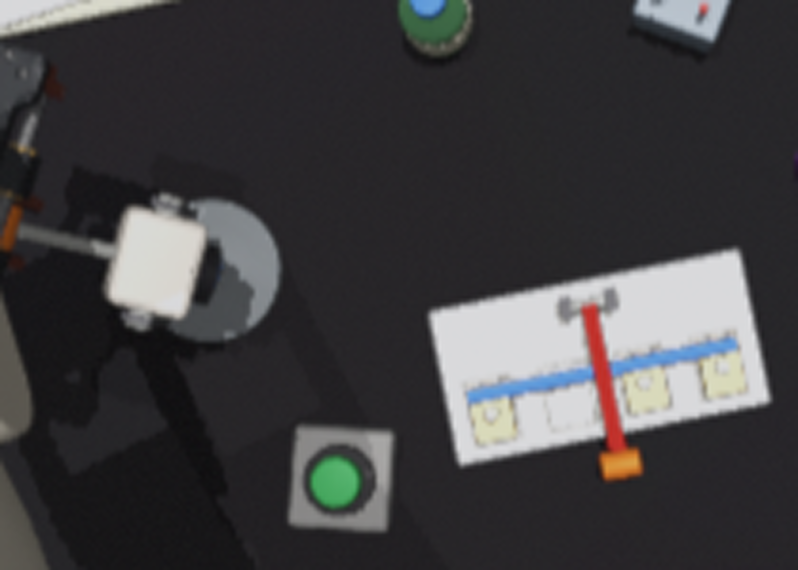

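View pics/w25.png

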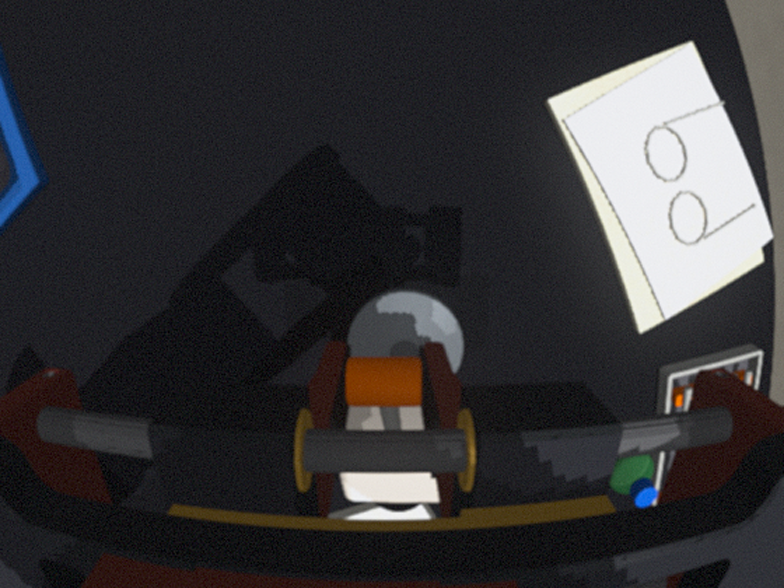

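```bash
cat >> h.py <<'E'
def knobfit(obsl,z=None):
    """fit phi,tilt from pixel observations of the knob centre, pivot fixed"""
    def f(p):
        r=94*np.cos(p[1])-34*np.sin(p[1]);k=PV+[r*np.cos(p[0]),r*np.sin(p[0]),34*np.cos(p[1])+94*np.sin(p[1])]
        return np.concatenate([(proj(n,k)[0]-px)*(.4 if n=='wrist' else 1.) for n,px in obsl])
    q=least_squares(f,[1.3,.4]);print('phi',np.degrees(q.x[0]).round(2),'tilt',q.x[1].round(3),'res',q.fun.round(2))
E
python3 - <<'E'
from h import *
T=lambda p:np.array(((p[0]+.5)/3.8-.5+130,(p[1]+.5)/3.8-.5+140))
S=lambda p:np.array(((p[0]+.5)/5-.5+240,(p[1]+.5)/5-.5+110))
a=('top',T((11,228)));b=('scene',S((477,105)));c=('wrist',np.array([383,381])/1.4)
knobfit([a]);knobfit([b]);knobfit([c]);knobfit([a,b,c])
k=tri([a,b,c]);print(k)
# swivel-axis from lamp head/column: foot ellipse
im=cv2.imread('pics/raw_t25.png')
E
```

```text
phi 74.5 tilt 0.499 res [-0. -0.]
phi 80.76 tilt 0.361 res [-0.  0.]
phi 74.59 tilt 0.359 res [0. 0.]
phi 75.04 tilt 0.373 res [-2.57 -0.48  1.79  0.68 -0.53  1.03]
[598.88731889 323.06889179 230.32808467]
```

Emit:
{"method": "arm_command", "body": {"increments": [[[0.1,0.12,-0.25],0.6],[[0.06,0.12,-0.25],0.6],[[0,0,0],0],[[0,0,0],0]]}}

```text
t: 40.45
ee_pos: [600.6, 319.1, 217.2]
orientation: [3.081, -0.479, -0.117]
ft_force: [-0.8, 0.3, -3.5]
width: 26.1
```

```bash
python3 - <<'E'
from h import *
lamp()
snap('wrist','w26.png',(200,180,350,350),4)
E
```

```text
knob [602.1 319.3 236.1] r 69.5 R 99.4 phi 72.6 jaw+90 72.3 tilt 0.45 toolz [-0.077 -0.009 -0.997] F [-0.8  0.3 -3.5] w 26.1
want phi 73.33 tilt 0.419 knob [602.  322.  234.3]
to target, tool axes cm [-0.08 -0.26  0.18]
```

View pics/w26.png

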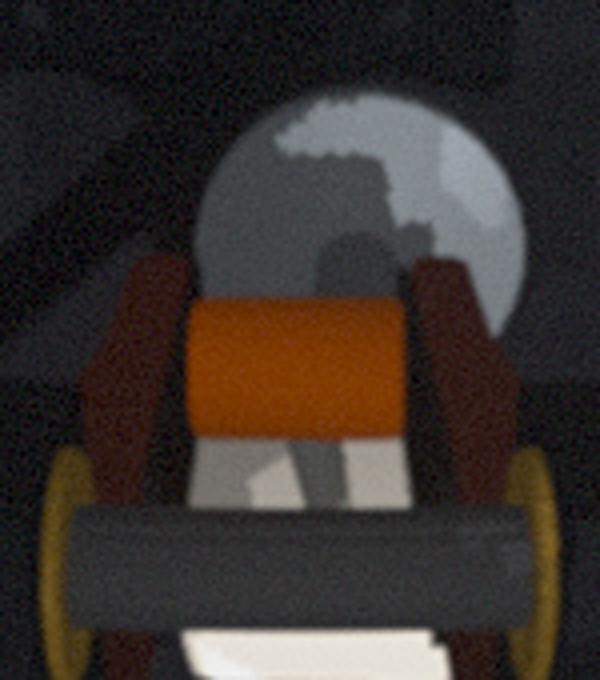

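```bash
python3 - <<'E'
from h import *
knobfit([('wrist',np.array([(297.5)/4-.5+200,366.5/4-.5+180]))])
E
```

```text
phi 73.26 tilt 0.407 res [-0.  0.]
```

Emit:
{"method": "arm_command", "body": {"gripper": 0.6, "increments": [[[0,0,0],0],[[0,0,0],0],[[0,0,0],0],[[0,0,0],0]]}}

```text
t: 40.9
ee_pos: [601.2, 319.2, 218.6]
orientation: [3.082, -0.48, -0.115]
ft_force: [-0.4, 0.4, -0.3]
width: 51.9
```

Emit:
{"method": "arm_command", "body": {"increments": [[[0,0,-1.5],0],[[0,0,-2],0],[[0,0,-2],0],[[0,-2,0],0],[[0,-3,0],0],[[0,-4,0],0],[[0,-2,0],0],[[0,0,0],0]]}}

```text
t: 41.7
ee_pos: [642.2, 427.7, 283.4]
orientation: [3.087, -0.484, -0.105]
ft_force: [-0.3, -0.1, 0.6]
width: 52.7
```

```bash
python3 - <<'E'
from h import *
lamp()
snap('scene','s27.png',(270,110,390,230),5);snap('top','t27.png',(110,160,250,265),5.5);snap('wrist','w27.png',s=1.4)
E
```

```text
knob [643.5 427.8 302.3] r 185.5 R 230.8 phi 70.4 jaw+90 72.1 tilt 0.29 toolz [-0.068 -0.004 -0.998] F [-0.3 -0.1  0.6] w 52.7
want phi 73.33 tilt 0.419 knob [602.  322.  234.3]
to target, tool axes cm [-0.27 11.17  7.12]
```

View pics/s27.png

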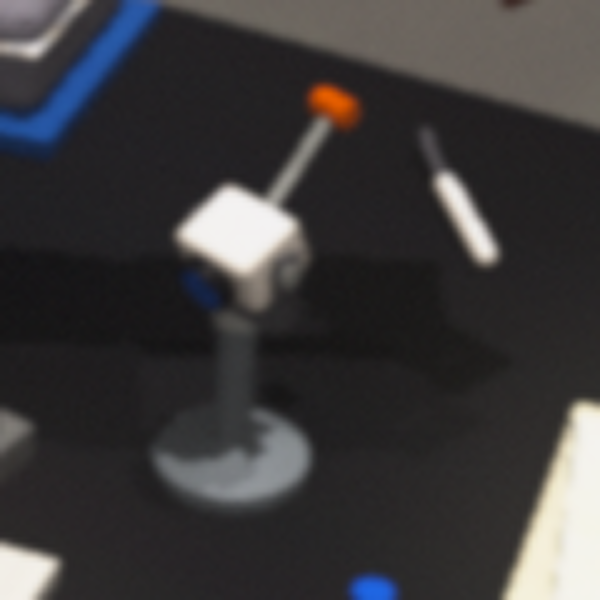

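View pics/t27.png

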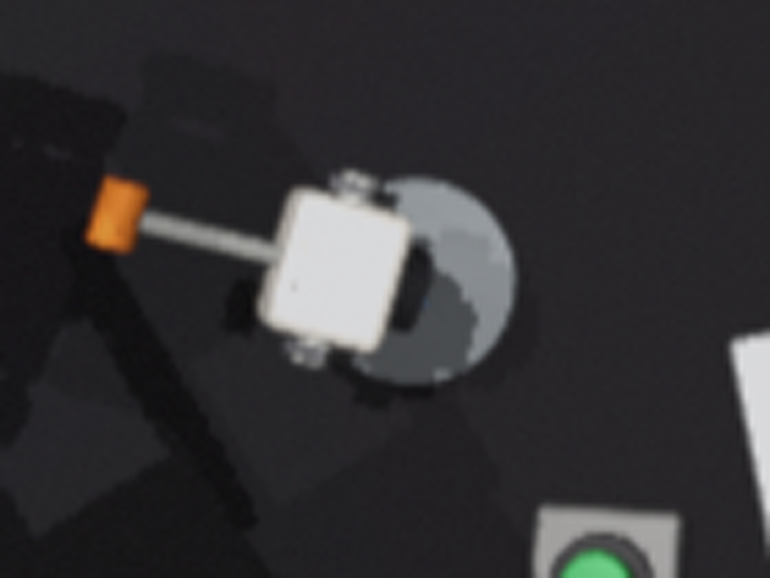

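View pics/w27.png

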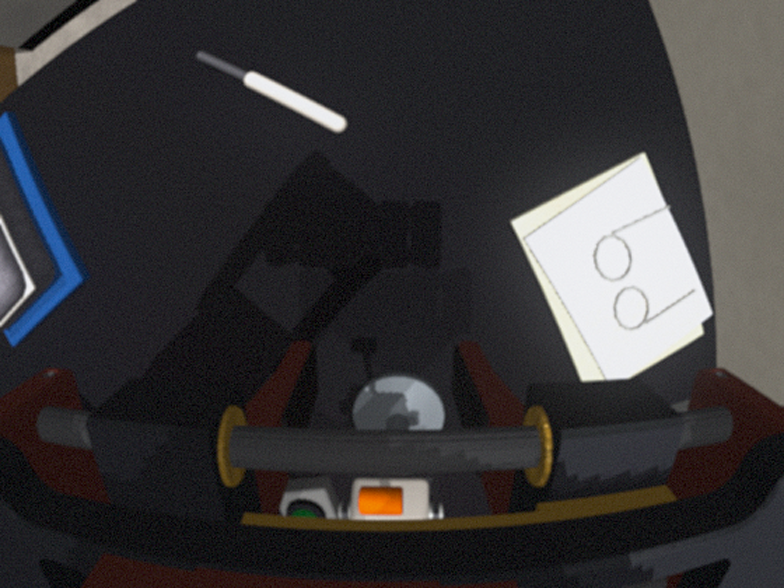

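```bash
python3 - <<'E'
from h import *
import h
T=lambda p:np.array(((p[0]+.5)/5.5-.5+110,(p[1]+.5)/5.5-.5+160))
S=lambda p:np.array(((p[0]+.5)/5-.5+270,(p[1]+.5)/5-.5+110))
b1,b2=bp('top',T((353,185)),165),bp('top',T((307,351)),165);print(b1,b2,(b1+b2)/2, np.linalg.norm(b1-b2)); d=b1-b2; print('phi from bolts',np.degrees(np.arctan2(d[1],d[0]))+90)
T1=lambda p:np.array(((p[0]+.5)/3.8-.5+130,(p[1]+.5)/3.8-.5+140))
c1,c2=bp('top',T1((100,234)),165),bp('top',T1((208,289)),165);print('initial bolts',(c1+c2)/2,np.linalg.norm(c1-c2))
print('foot',bp('top',T((414,282)),8))
a=('top',T((118,214)));b=('scene',S((334,105)))
print(tri([a,b]))
for pv in ([581.3,253,165],[582.3,252.7,165],((b1+b2)/2)):
    h.PV=np.array(pv);knobfit([a]);knobfit([b]);knobfit([a,b]);print()
E
```

```text
[617.7522956  244.18554606 165.        ] [546.68021251 263.8564777  165.        ] [582.21625406 254.02101188 165.        ] 73.74406109545336
phi from bolts 74.52927510521513
initial bolts [581.8670576  252.73431677 165.        ] 75.84932702548547
foot [581.30440743 252.27312124   8.        ]
[601.54046283 321.4275082  235.47441013]
phi 73.39 tilt 0.419 res [0. 0.]
phi 73.3 tilt 0.44 res [-0. -0.]
phi 73.54 tilt 0.427 res [0.13 0.14 0.11 0.13]

phi 74.22 tilt 0.419 res [0. 0.]
phi 74.13 tilt 0.44 res [-0. -0.]
phi 74.38 tilt 0.427 res [0.13 0.14 0.11 0.14]

phi 73.81 tilt 0.446 res [0. 0.]
phi 76.44 tilt 0.401 res [ 0. -0.]
phi 73.88 tilt 0.445 res [-0.02  0.03  0.18 -0.22]
```

```bash
python3 - <<'E'
from h import *
T=lambda p:np.array(((p[0]+.5)/5.5-.5+110,(p[1]+.5)/5.5-.5+160))
S=lambda p:np.array(((p[0]+.5)/5-.5+270,(p[1]+.5)/5-.5+110))
def pts(p):
    x,y,ph,t,hx,hz=p
    def w(l):
        X=l[0]*np.cos(t)-l[2]*np.sin(t);Z=l[2]*np.cos(t)+l[0]*np.sin(t);Y=l[1]
        return [x+X*np.cos(ph)-Y*np.sin(ph),y+X*np.sin(ph)+Y*np.cos(ph),165+Z]
    top=[w([hx+sx*25,sy*30,hz+21]) for sx,sy in((1,-1),(-1,-1),(-1,1),(1,1))]
    return w([94,0,34]),[w([0,-37,0]),w([0,37,0])],top,[x,y,8]
def f(p,full=False):
    k,b,h4,ft=pts(p)
    r=[proj('top',k)[0]-T((118,214)),proj('scene',k)[0]-S((334,105)),proj('top',b[0])[0]-T((353,185)),proj('top',b[1])[0]-T((307,351)),
       proj('top',ft)[0]-T((414,282)),proj('scene',ft)[0]-S((231,454))]
    for q,px in zip(h4,[(293,186),(412,218),(382,354),(258,316)]): r.append((proj('top',q)[0]-T(px))*.7)
    for q,px in zip(h4,[(302,233),(240,276),(174,236),(232,181)]): pass
    for q,px in zip(h4,[(232,181),(174,236),(240,276),(304,233)]):
        r.append((proj('scene',q)[0]-S(px))*.5)
    return np.array(r).ravel()
for x0 in ([582,253,1.28,.42,0,0],):
    q=least_squares(f,x0,x_scale=[1,1,.01,.01,1,1],loss='soft_l1');p=q.x
    print(p[:2],np.degrees(p[2]),p[3],p[4:]);print(f(p).reshape(-1,2).round(2).tolist())
    tg=W(H,[[0,0,34]])[0]-[p[0],p[1],165];print('want',np.degrees(np.arctan2(-tg[1],-tg[0])),np.arctan2(-tg[2],np.hypot(*tg[:2])))
# bolt-corner order check: y=-30 side
E
```

```text
[582.05137895 253.2792358 ] 74.10724965926978 0.4302918049476273 [ -0.22035025 -11.74999037]
[[-0.03, 0.13], [0.17, 0.04], [0.44, 0.04], [0.19, 0.09], [-0.37, -0.27], [0.36, 0.0], [0.61, 0.05], [-0.03, -0.05], [-1.07, -0.22], [0.07, 0.95], [7.23, 4.81], [7.43, 5.04], [-6.2, -3.05], [-7.09, -4.31]]
want 73.20810532250466 0.4182279266852954
```

```bash
cat > lf.py <<'E'
from h import *
def pts(p):
    x,y,ph,t,hx,hz=p
    def w(l):
        X=l[0]*np.cos(t)-l[2]*np.sin(t);Z=l[2]*np.cos(t)+l[0]*np.sin(t);Y=l[1]
        return [x+X*np.cos(ph)-Y*np.sin(ph),y+X*np.sin(ph)+Y*np.cos(ph),165+Z]
    top=[w([hx+sx*25,sy*30,hz+21]) for sx,sy in((1,-1),(-1,-1),(-1,1),(1,1))]
    return w([94,0,34]),[w([0,-37,0]),w([0,37,0])],top,[x,y,8]
def run(T,S,kt,ks,b1,b2,ft,fs,ct,cs):
    def f(p):
        k,b,h4,fo=pts(p)
        r=[proj('top',k)[0]-T(kt),proj('scene',k)[0]-S(ks),proj('top',b[0])[0]-T(b1),proj('top',b[1])[0]-T(b2),proj('top',fo)[0]-T(ft),proj('scene',fo)[0]-S(fs)]
        for q,px in zip(h4,ct): r.append((proj('top',q)[0]-T(px))*.7)
        for q,px in zip(h4,cs): r.append((proj('scene',q)[0]-S(px))*.7)
        return np.array(r).ravel()
    q=least_squares(f,[582,253,1.28,.42,0,0],x_scale=[1,1,.01,.01,1,1],loss='soft_l1');p=q.x
    print(p[:2].round(2),'phi',np.degrees(p[2]).round(2),'tilt',p[3].round(3),p[4:].round(1));print(f(p).reshape(-1,2).round(2).tolist())
    tg=W(H,[[0,0,34]])[0]-[p[0],p[1],165];print('want',np.degrees(np.arctan2(-tg[1],-tg[0])).round(2),np.arctan2(-tg[2],np.hypot(*tg[:2])).round(3))
E
python3 - <<'E'
from lf import *
T=lambda p:np.array(((p[0]+.5)/5.5-.5+110,(p[1]+.5)/5.5-.5+160))
S=lambda p:np.array(((p[0]+.5)/5-.5+270,(p[1]+.5)/5-.5+110))
run(T,S,(118,214),(334,105),(353,185),(307,351),(414,282),(231,454),[(293,186),(412,218),(382,354),(258,316)],[(304,233),(240,276),(174,236),(232,181)])
E
```

```text
[581.96 253.17] phi 74.11 tilt 0.421 [ 0.5 -5.4]
[[-0.16, 0.1], [0.26, 0.17], [0.49, 0.08], [0.24, 0.13], [-0.33, -0.24], [0.32, 0.01], [0.68, 0.09], [0.15, 0.02], [-0.92, -0.04], [0.11, 1.09], [-0.19, -1.59], [0.87, 0.36], [0.24, 0.23], [-0.1, 0.21]]
want 73.22 0.418
```

```bash
python3 - <<'E'
from h import *
go([435,156.6,283])
E
```

```text
now [641.7 424.7 283.1] yaw -18.0 toolz [-0.07  -0.006 -0.998] | shift cm (current axes) [-11.36  31.85   1.6 ] turn deg 0 q6 0.86
```

Emit:
{"method": "arm_command", "body": {"gripper": 0, "increments": [[[-0.6,1.6,0],0],[[-1.2,3.3,0.1],0],[[-1.2,3.3,0.1],0],[[-1.2,3.3,0.1],0],[[-1.2,3.3,0.1],0],[[-1.2,3.3,0.1],0],[[-1.2,3.3,0.1],0],[[-1.2,3.3,0.1],0],[[-1.2,3.3,0.1],0],[[-0.6,1.6,0],0],[[0,0,0],0],[[0,0,0],0]]}}

```text
t: 43.05
ee_pos: [432.0, 153.1, 293.4]
orientation: [3.08, -0.507, -0.103]
ft_force: [1.3, 0.6, -0.4]
width: 0.6
```

```bash
python3 - <<'E'
from h import *
go([435,156.6,80])
print(proj('wrist',[435,156.6,55])*1.4)
snap('wrist','w28.png',s=1.4)
E
```

```text
now [432.  153.1 293.4] yaw -18.8 toolz [-0.068 -0.007 -0.998] | shift cm (current axes) [ 1.49 -1.04 21.27] turn deg 0 q6 0.63
[[403.11543785 250.38035252]]
```

View pics/w28.png

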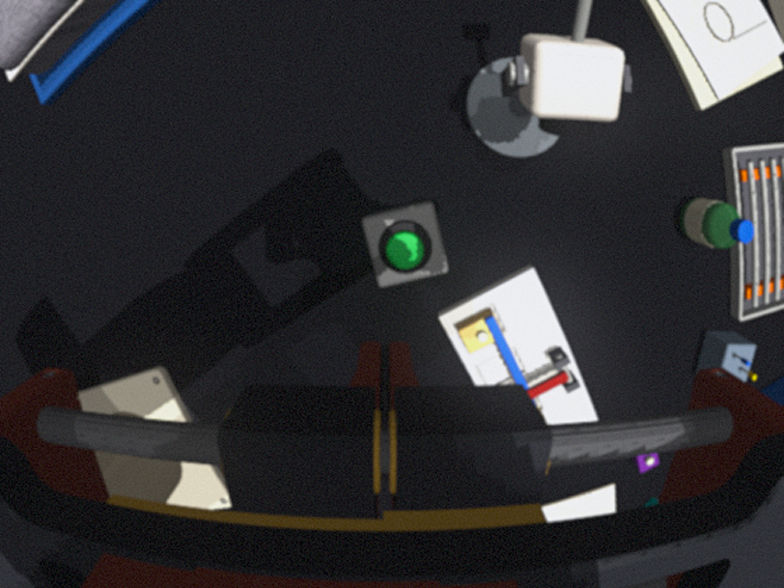

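Emit:
{"method": "arm_command", "body": {"increments": [[[0.4,-0.3,2],0],[[0.4,-0.3,4],0],[[0.4,-0.3,4],0],[[0.2,-0.1,4],0],[[0,0,3],0],[[0,0,1],0],[[0,0,0],0],[[0,0,0],0]]}}

```text
t: 43.9
ee_pos: [445.5, 162.7, 108.8]
orientation: [3.086, -0.503, -0.089]
ft_force: [0.2, 0.1, 1.1]
width: 0.6
```

```bash
python3 - <<'E'
from h import *
go([435,156.6,60])
E
```

```text
now [445.5 162.7 108.8] yaw -18.6 toolz [-0.058 -0.004 -0.998] | shift cm (current axes) [-0.53  0.8   4.93] turn deg 0 q6 0.62
```

Emit:
{"method": "arm_command", "body": {"increments": [[[-0.5,0.8,1.5],0],[[0,0,1],0],[[0,0,1],0],[[0,0,0],0],[[0,0,0],0]]}}

```text
t: 44.4
ee_pos: [442.2, 159.0, 78.3]
orientation: [3.092, -0.504, -0.072]
ft_force: [0.4, 0.2, 1.0]
width: 0.1
```

```bash
python3 - <<'E'
from h import *
go([435,156.6,55])
snap('wrist','w29.png',s=1.4)
E
```

```text
now [442.2 159.   78.3] yaw -18.5 toolz [-0.047 -0.    -0.999] | shift cm (current axes) [-0.51  0.42  2.36] turn deg 0 q6 0.62
```

View pics/w29.png

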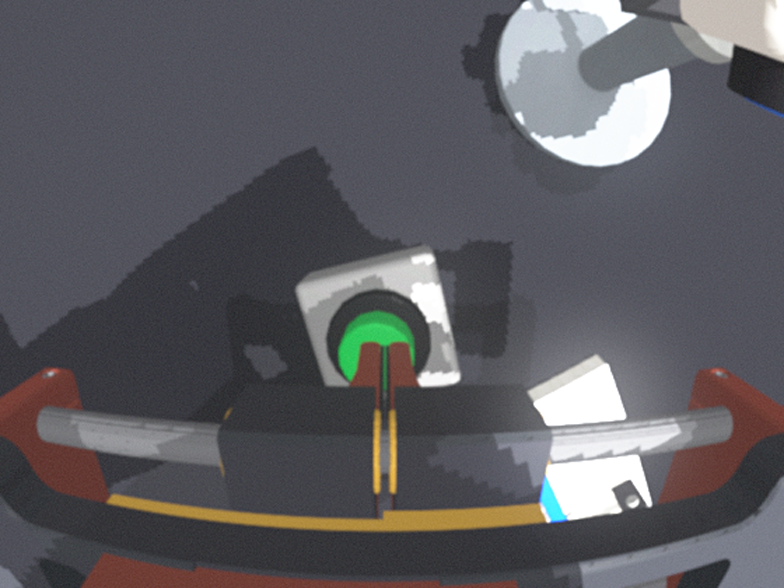

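Emit:
{"method": "arm_command", "body": {"increments": [[[-0.5,0.4,0],0],[[0,0,0],0],[[0,0,0.8],0],[[0,0,0],0],[[0,0,0],0]]}}

```text
t: 44.95
ee_pos: [436.1, 156.9, 71.0]
orientation: [3.093, -0.504, -0.069]
ft_force: [0.5, -0.5, -0.1]
width: 0.4
```

```bash
python3 - <<'E'
from h import *
go([435,156.6,55]);print(get_obs()['ft_force'], proj('wrist',[435,156.6,55])*1.4)
snap('wrist','w30.png',s=1.4)
E
```

```text
now [436.1 156.9  71. ] yaw -18.5 toolz [-0.045  0.    -0.999] | shift cm (current axes) [-0.02  0.04  1.61] turn deg 0 q6 0.62
[ 0.4893366  -0.45728085 -0.0502387 ] [[384.6188161  355.64980195]]
```

View pics/w30.png

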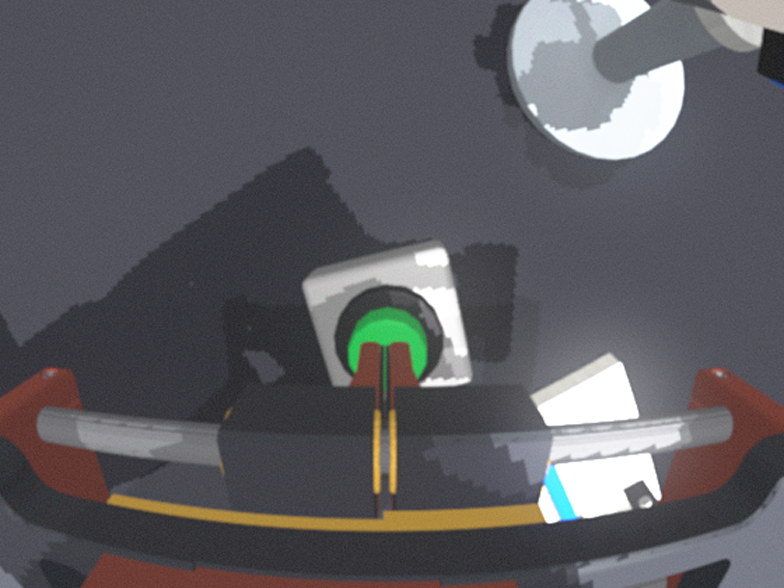

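```bash
python3 - <<'E'
from h import *
snap('top','t30.png',(130,160,340,290),3.8)
E
```

View pics/t30.png

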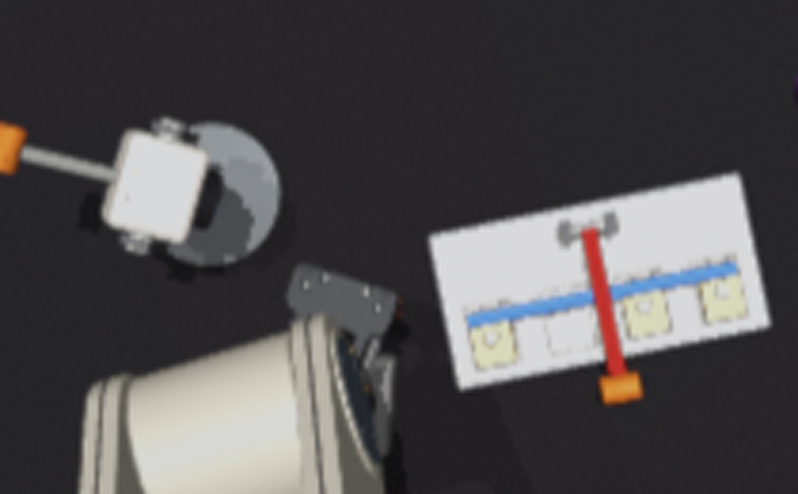

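Emit:
{"method": "arm_command", "body": {"increments": [[[0,0,0.8],0],[[0,0,0.6],0],[[0,0,0.3],0],[[0,0,0],0]]}}

```text
t: 45.45
ee_pos: [436.1, 157.1, 53.0]
orientation: [3.094, -0.504, -0.067]
ft_force: [-0.4, -0.6, 5.0]
width: 0.4
```

Emit:
{"method": "arm_command", "body": {"increments": [[[0,0,0.4],0],[[0,0,0.4],0]]}}

```text
t: 45.65
ee_pos: [436.3, 157.2, 45.7]
orientation: [3.094, -0.504, -0.066]
ft_force: [-6.8, -3.2, 52.4]
width: 0.4
```

Emit:
{"method": "arm_command", "body": {"increments": [[[0,0,-0.05],0],[[0,0,-0.1],0]]}}

```text
t: 45.85
ee_pos: [436.1, 157.1, 48.1]
orientation: [3.094, -0.504, -0.067]
ft_force: [-1.3, -0.6, 7.4]
width: 0.5
```

Emit:
{"method": "arm_command", "body": {"increments": [[[0,0,-1],0],[[0,0,-3],0],[[0,0,-4],0],[[0,0,-4],0],[[0,0,-4],0],[[0,0,-2],0],[[0,0,0],0],[[0,0,0],0]]}}

```text
t: 46.65
ee_pos: [442.5, 156.5, 236.4]
orientation: [3.093, -0.504, -0.071]
ft_force: [-0.3, -0.1, -0.4]
width: 0.7
```

```bash
python3 - <<'E'
from h import *
k=knob(0.0);print(k)
go([k[0],k[1],220],90+np.degrees(H[2]));print(get_obs()['ft_force'])
snap('wrist','w31.png',s=1.4)
E
```

```text
[445.82598465 -38.66959342  45.        ]
now [442.5 156.5 236.4] yaw -18.5 toolz [-0.046 -0.    -0.999] | shift cm (current axes) [ 6.58 18.38  1.63] turn deg 60.7 q6 0.62
[-0.25299085 -0.09869077 -0.38907198]
```

View pics/w31.png

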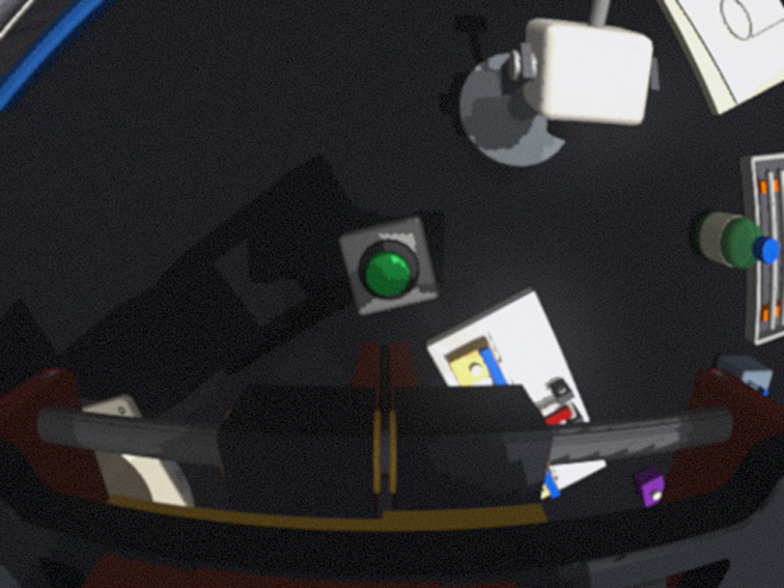

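Emit:
{"method": "arm_command", "body": {"gripper": 0.6, "increments": [[[0.6,1.8,0],0],[[1.2,3.3,0],0],[[1.2,3.3,0],0],[[1.2,3.3,0],0],[[1.2,3.3,0],0],[[0.6,2,0],0],[[0,0,0],8],[[0,0,0],8],[[0,0,0],8],[[0,0,0],8],[[0,0,0],8],[[0,0,0],8],[[0,0,0],8],[[0,0,0],3.5],[[0,0,0],0],[[0,0,0],0]]}}

```text
t: 48.3
ee_pos: [426.9, -30.2, 207.5]
orientation: [2.351, -1.982, -0.123]
ft_force: [0.3, 0.7, -1.2]
width: 52.6
```

```bash
python3 - <<'E'
from h import *
k=knob(0.0)
go([k[0],k[1],120],90+np.degrees(H[2]));print(proj('wrist',k)*1.4)
snap('wrist','w32.png',s=1.4)
E
```

```text
now [426.9 -30.2 207.5] yaw -80.3 toolz [-0.102  0.002 -0.995] | shift cm (current axes) [ 1.32 -2.59  8.51] turn deg -1.2 q6 1.31
[[405.57127081 234.83169397]]
```

View pics/w32.png

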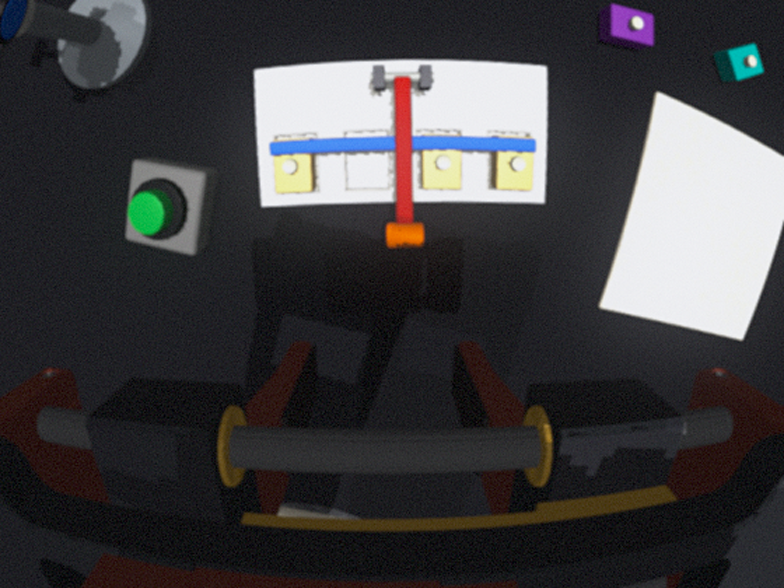

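Emit:
{"method": "arm_command", "body": {"increments": [[[0.6,-1.3,2],-1],[[0.6,-1.2,3],0],[[0,0,3],0],[[0,0,1.5],0],[[0,0,0],0],[[0,0,0],0]]}}

```text
t: 48.95
ee_pos: [444.8, -37.6, 106.2]
orientation: [2.378, -1.952, -0.124]
ft_force: [0.0, -0.2, 0.6]
width: 52.3
```

```bash
python3 - <<'E'
from h import *
k=knob(0.0)
z=toolyaw(get_obs())[1];t=k+19*z
go(t,90+np.degrees(H[2]));print(proj('wrist',k)*1.4)
snap('wrist','w33.png',s=1.4)
E
```

```text
now [444.8 -37.6 106.2] yaw -78.8 toolz [-0.102  0.002 -0.995] | shift cm (current axes) [ 0.26 -0.68  7.98] turn deg 0.3 q6 1.28
[[390.32719795 308.95178103]]
```

View pics/w33.png

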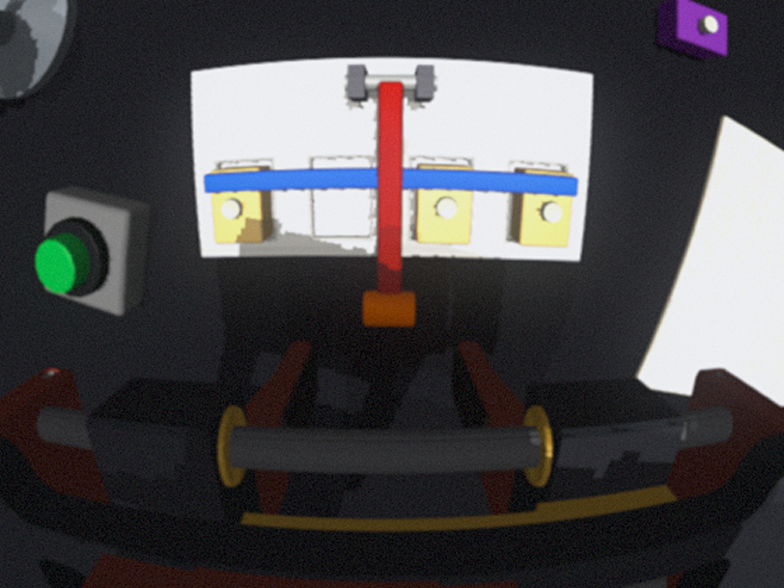

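Knob at (389,309), predicted (390,309). Descending.

Emit:
{"method": "arm_command", "body": {"increments": [[[0.2,-0.4,2],0.2],[[0,-0.3,2],0],[[0,0,2],0],[[0,0,1],0],[[0,0,0],0]]}}

```text
t: 49.5
ee_pos: [450.8, -38.5, 39.4]
orientation: [2.382, -1.959, -0.108]
ft_force: [-0.1, -0.6, -0.2]
width: 52.6
```

```bash
python3 - <<'E'
from h import *
k=knob(0.0)
z=toolyaw(get_obs())[1];t=k+19*z
go(t,90+np.degrees(H[2]))
E
```

```text
now [450.8 -38.5  39.4] yaw -78.9 toolz [-0.089  0.001 -0.996] | shift cm (current axes) [-0.09  0.54  1.39] turn deg 0.3 q6 1.28
```

Emit:
{"method": "arm_command", "body": {"increments": [[[-0.1,0.5,0.4],0.3],[[0,0,0],0],[[0,0,0.6],0],[[0,0,0.3],0],[[0,0,0],0]]}}

```text
t: 50.0
ee_pos: [446.4, -38.7, 29.0]
orientation: [2.379, -1.967, -0.1]
ft_force: [-0.6, -0.1, -0.0]
width: 52.8
```

```bash
python3 - <<'E'
from h import *
k=knob(0.0)
z=toolyaw(get_obs())[1];t=k+19*z
go(t,90+np.degrees(H[2]))
snap('wrist','w34.png',s=1.4)
E
```

```text
now [446.4 -38.7  29. ] yaw -79.2 toolz [-0.084  0.    -0.996] | shift cm (current axes) [-0.04  0.18  0.31] turn deg -0.0 q6 1.29
```

View pics/w34.png

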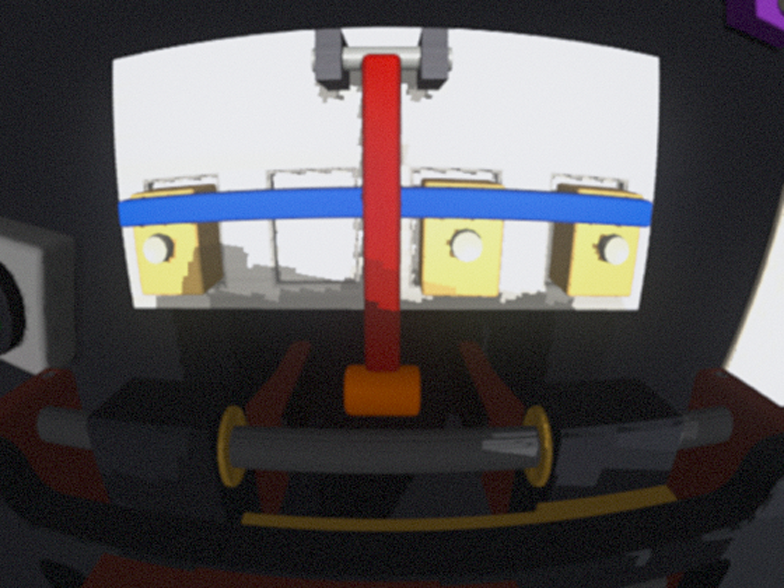

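Emit:
{"method": "arm_command", "body": {"increments": [[[0,0.15,0.3],0],[[0,0,0],0]]}}

```text
t: 50.25
ee_pos: [444.8, -39.0, 26.2]
orientation: [2.379, -1.967, -0.1]
ft_force: [-0.6, -0.9, -0.8]
width: 53.1
```

Emit:
{"method": "arm_command", "body": {"gripper": 0, "increments": [[[0,0,0],0],[[0,0,0],0],[[0,0,0],0],[[0,0,0],0],[[0,0,0],0],[[0,0,0],0]]}}

```text
t: 50.85
ee_pos: [444.6, -38.1, 26.1]
orientation: [2.378, -1.969, -0.102]
ft_force: [0.2, -0.4, -0.3]
width: 26.1
```

```bash
python3 - <<'E'
from h import *
t=cl();arc([0]+list(np.arange(.1,2.,.1)))
E
```

```text
th [0.001] knob-g [-0.4 -0.5  0. ]
grasp pt [446.2 -38.2  45.1] knob at th0 [445.8 -38.7  45. ] width 26.1 F [ 0.2 -0.4 -0.3]
0.1 [ 0.02  0.   -1.11] ; 0.2 [-0.02 -0.16 -1.11] ; 0.3 [-0.02 -0.27 -1.09] ; 0.4 [-0.02 -0.37 -1.06] ; 0.5 [-0.02 -0.48 -1.02] ; 0.6 [-0.02 -0.58 -0.96] ; 0.7 [-0.02 -0.67 -0.9 ] ; 0.8 [-0.01 -0.76 -0.83] ; 0.9 [-0.01 -0.83 -0.75] ; 1.0 [-0.01 -0.91 -0.66] ; 1.1 [-0.01 -0.97 -0.57] ; 1.2 [-0.01 -1.02 -0.47] ; 1.3 [-0.01 -1.06 -0.37] ; 1.4 [-0.01 -1.09 -0.26] ; 1.5 [-0.   -1.11 -0.15] ; 1.6 [-0.   -1.12 -0.04] ; 1.7 [ 0.   -1.12  0.08] ; 1.8 [ 0.   -1.11  0.19] ; 1.9 [ 0.   -1.08  0.3 ] ;
```

Emit:
{"method": "arm_command", "body": {"increments": [[[0,0,-0.7],0],[[0,-0.1,-1.1],0],[[0,-0.2,-1.1],0],[[0,-0.3,-1.1],0],[[0,-0.3,-0.6],0],[[0,0,0],0]]}}

```text
t: 51.45
ee_pos: [458.9, -35.4, 75.5]
orientation: [2.379, -1.97, -0.101]
ft_force: [2.7, 3.1, -6.7]
width: 25.6
```

```bash
python3 - <<'E'
from h import *
t=cl();arc([t]+list(np.arange(t+.1,t+.7,.1)))
E
```

```text
th [0.463] knob-g [ 0.5 -0.3 -0.3]
grasp pt [460.4 -35.5  94.5] knob at th0 [460.9 -35.8  94.2] width 25.6 F [ 2.7  3.1 -6.7]
0.56 [ 0.02 -0.59 -0.96] ; 0.66 [-0.02 -0.64 -0.92] ; 0.76 [-0.02 -0.73 -0.86] ; 0.86 [-0.01 -0.81 -0.78] ; 0.96 [-0.01 -0.88 -0.69] ; 1.06 [-0.01 -0.95 -0.6 ] ;
```

Emit:
{"method": "arm_command", "body": {"increments": [[[0,-0.5,-0.8],0],[[0,-0.65,-0.9],0],[[0,-0.75,-0.85],0],[[0,-0.8,-0.8],0],[[0,-0.7,-0.5],0],[[0,0,0],0]]}}

```text
t: 52.05
ee_pos: [495.3, -28.4, 113.7]
orientation: [2.376, -1.968, -0.11]
ft_force: [-0.3, 1.5, -4.9]
width: 26.1
```

```bash
python3 - <<'E'
from h import *
t=cl();arc([t]+list(np.arange(t+.1,t+.7,.1)))
E
```

```text
th [0.94] knob-g [ 0.3 -0.4 -0.4]
grasp pt [497.  -28.5 132.6] knob at th0 [497.3 -28.8 132.2] width 26.1 F [-0.3  1.5 -4.9]
1.04 [ 0.03 -0.96 -0.59] ; 1.14 [-0.01 -0.99 -0.53] ; 1.24 [-0.01 -1.04 -0.43] ; 1.34 [-0.01 -1.07 -0.33] ; 1.44 [-0.   -1.1  -0.22] ; 1.54 [-0.   -1.12 -0.11] ;
```

Emit:
{"method": "arm_command", "body": {"increments": [[[0,-0.8,-0.5],0],[[0,-1,-0.5],0],[[0,-1,-0.4],0],[[0,-1.1,-0.3],0],[[0,-0.8,-0.2],0],[[0,0,0],0]]}}

```text
t: 52.65
ee_pos: [543.9, -19.0, 130.0]
orientation: [2.373, -1.965, -0.118]
ft_force: [-1.6, 1.8, -0.9]
width: 25.5
```

```bash
python3 - <<'E'
from h import *
t=cl();arc([t]+list(np.arange(t+.1,t+.7,.1)))
E
```

```text
th [1.409] knob-g [ 0.1 -0.4 -0.1]
grasp pt [545.8 -19.1 148.9] knob at th0 [545.8 -19.5 148.8] width 25.5 F [-1.6  1.8 -0.9]
1.51 [ 0.04 -1.11 -0.15] ; 1.61 [-0.   -1.12 -0.04] ; 1.71 [ 0.   -1.12  0.07] ; 1.81 [ 0.   -1.11  0.18] ; 1.91 [ 0.01 -1.08  0.29] ; 2.01 [ 0.01 -1.05  0.4 ] ;
```

Emit:
{"method": "arm_command", "body": {"increments": [[[0,-0.8,-0.1],0],[[0,-1.1,0],0],[[0,-1.1,0.1],0],[[0,-1.1,0.2],0],[[0,-0.7,0.2],0],[[0,0,0],0]]}}

```text
t: 53.25
ee_pos: [595.6, -9.0, 123.5]
orientation: [2.375, -1.968, -0.112]
ft_force: [-0.3, 2.0, 1.8]
width: 25.5
```

```bash
python3 - <<'E'
from h import *
t=cl();arc([t,1.95])
E
```

```text
th [1.881] knob-g [-0.4 -0.7 -1.3]
grasp pt [597.3  -9.1 142.5] knob at th0 [596.9  -9.8 141.2] width 25.5 F [-0.3  2.   1.8]
1.95 [ 0.06 -0.69  0.38] ;
```

Emit:
{"method": "arm_command", "body": {"increments": [[[0,-0.5,0.25],0],[[0,-0.15,0.1],0],[[0,0,0],0],[[0,0,0],0]]}}

```text
t: 53.65
ee_pos: [603.5, -7.5, 120.3]
orientation: [2.378, -1.97, -0.108]
ft_force: [-0.6, 2.8, 3.7]
width: 25.8
```

Emit:
{"method": "arm_command", "body": {"gripper": 0.6, "increments": [[[0,0,0],0],[[0,0,0],0],[[0,0,0],0],[[0,0,0],0],[[0,0,0],0]]}}

```text
t: 54.15
ee_pos: [602.9, -9.3, 119.5]
orientation: [2.376, -1.97, -0.106]
ft_force: [-1.0, -0.1, -0.4]
width: 52.6
```

```bash
python3 - <<'E'
from h import *
cl();print(get_obs()['ft_force'],toolyaw(get_obs())[1]);snap('wrist','w35.png',s=1.4)
E
```

```text
th [1.953] knob-g [-0.4  0.9 -0.5]
[-0.95405773 -0.07743798 -0.41048126] [-0.08709829  0.0027537  -0.99619592]
```

View pics/w35.png

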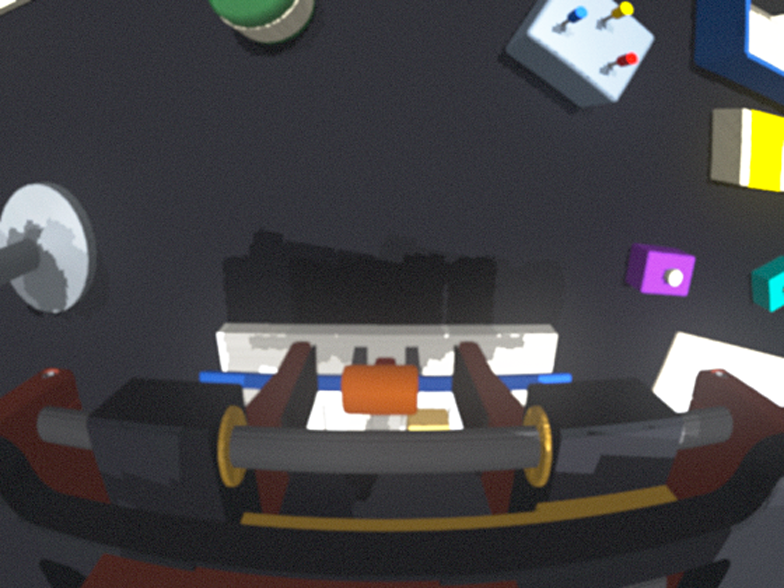

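Emit:
{"method": "arm_command", "body": {"increments": [[[0,0,-1.5],0],[[0,0,-3],0],[[0,0,-4],0],[[0,0,-3],0],[[0,0,0],0],[[2,2,0],0],[[4,2,0],0],[[4,2,0],0],[[4,2,0],0],[[3,1,0],0],[[0,0,0],0],[[0,0,0],0]]}}

```text
t: 55.4
ee_pos: [554.2, -198.2, 247.4]
orientation: [2.38, -1.967, -0.104]
ft_force: [0.3, 0.2, -0.3]
width: 52.6
```

```bash
python3 - <<'E'
from h import *
go([600,-8,200]);snap('wrist','w36.png',s=1.4);snap('top','t36.png',(110,140,340,290),3.4);snap('scene','s36.png',(200,110,350,290),3.3)
E
```

```text
now [ 554.2 -198.2  247.4] yaw -79.2 toolz [-0.085  0.003 -0.996] | shift cm (current axes) [-17.73  -8.46   4.38] turn deg 0 q6 1.04
```

View pics/w36.png

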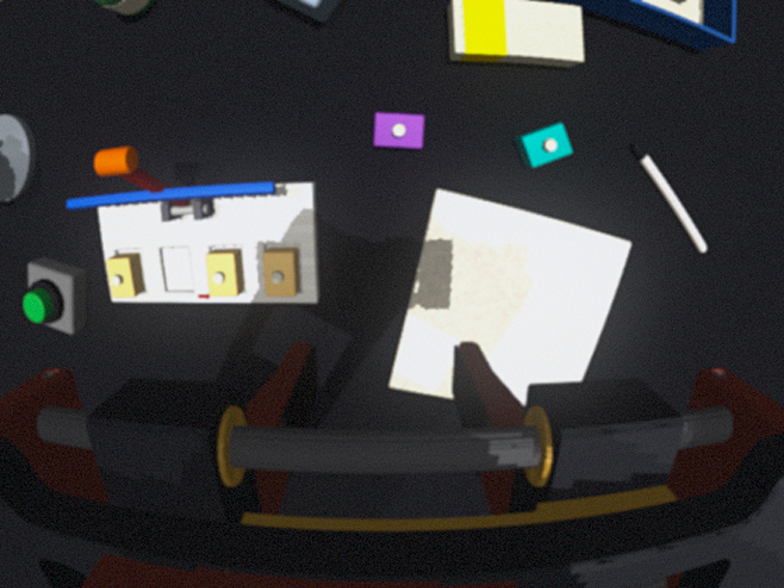

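View pics/t36.png

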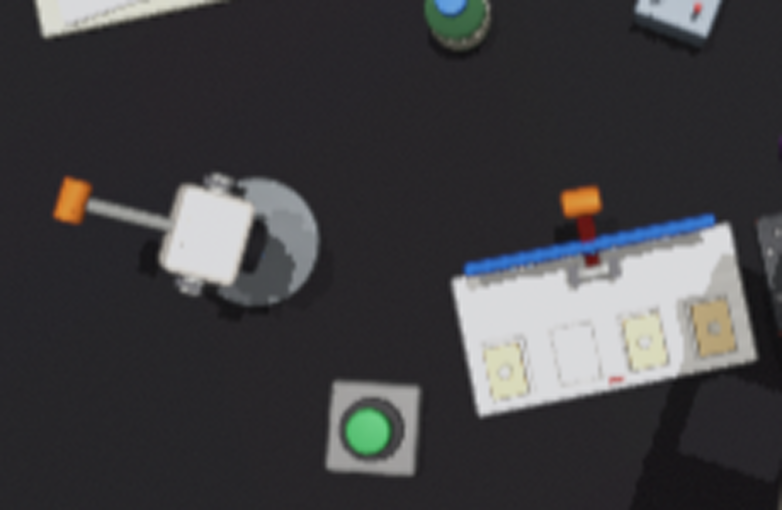

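View pics/s36.png

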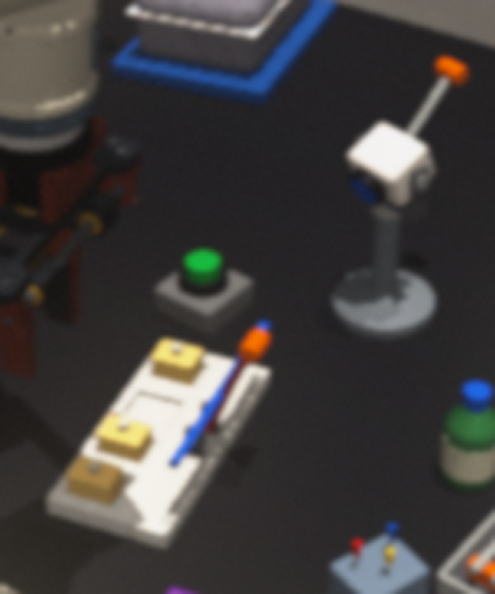

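```bash
python3 - <<'E'
from h import *
print(close_job())
E
```

```text
the job is handed in; nothing more can be done
None
```

The job is done and handed in at about 55 s of the 210 s. There were three blocks at the start, and all of them went in.

- **Blocks:** they sit in pockets 0, 1 and 3. Before letting go, each block's underside was about 10 mm above the table, which is the pocket floor. The last pictures show all three still in place.
- **Clamp:** I swung it down onto the blocks, and after the plunger press swung it back to fully open. The arm's pose put it at 1.95 rad, and its knob was back at the same spot in the top camera as at the start.
- **Lamp:** the last fit of camera images put the head about 0.9° off in swivel and 0.2° off in tilt from the holder middle. That fit could be wrong by roughly the same amount, so I left the lamp as it was. It looked unchanged in the final pictures.
- **Plunger:** I pressed it once, with the clamp down and the lamp aimed, until it stopped. The force jumped to about 52 N for a moment, pressed with the closed fingertips. That is over the 40 N limit set for the arm and gripper body, though under the 120 N wrist limit. The plunger then came back up.
- **Tool tilt:** the tool drifted up to about 6° from vertical during the moves. It did not affect any grasp or placing.
- **Foam, carton and bottle:** I never touched them.

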